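Feel for the hidden reset with a sprung probe

ROBOT

A 7-joint arm with a two-finger parallel gripper is mounted at the origin on a cart in front of the work surface, level with it; the furniture and walls round the work are solid. World frame = base frame: x ahead of the robot, y to its left, z up, the work surface at z = 0. Lengths are in mm, angles in rad, forces in N, time in s.
With the tool pointing down it reaches from about 350 to 900 mm from the base axis. Payload 7.2 kg.
Tool frame: the origin (TCP) lies on the front face of the gripper's body, between the roots of the fingers; the fingertips stand 73 mm ahead of it and the grasp point (between the pads) lies 54 mm ahead of it; x points along the fingers, z is the direction in which the jaws open and shut, and the axes are right-handed (so a half turn about x gives the same grasp; the last joint's range is limited). The gripper opens to 85 mm and grips with 20 to 120 N. Pads are 22 mm wide; open, the fingers measure 114 mm over their backs; the gripper's body (76 mm by 85 mm) begins 54 mm behind the grasp point. The pads swing forward as they close: fully open they stand 13 mm farther back than shut.
Start: joints at [-1.227, 0.411, -0.013, 1.596, 0.006, 1.134, -0.082], TCP at [250.171, 572.748, 303.897] pointing down, gripper open.
Joint ranges: [-2.95, 2.95], [-0.29, 1.99], [-1.47, 1.44], [0.14, 2.54], [-1.03, 4.17], [0.13, 1.85], [-2.86, 2.86]. Speed limits (rad/s): [2.39, 2.39, 3.01, 3.01, 3.14, 3.14, 3.14].

INTERFACE

Orientations are given as a 3x3 rotation matrix whose columns are the frame's x, y, z axes.
In Python, from cell import robot gives the robot as it stands.
- The arm moves only by the tool carry_out, never from a script. Its argument "commands" is a list of rows, each an object with "gripper": the opening, from 0 (shut) to 1 (fully open); "slide": the shift along the tool's x, y, z normalised to -1 to 1, where 1 is 0.4 m, a list of three; "rotation": the turn, a rotation vector about the tool's x, y, z normalised to -1 to 1, where 1 is 0.5 rad, a list of three. A call has 1 to 8 rows; each row is the pose to reach, as a shift and turn from the pose commanded when the call began, along the tool's axes at that moment; what a row does not reach only later rows make up. A row lasts 1/12 s, in which the tool goes at most 41.7 mm and 7.16 degrees, less where a joint would pass 70% of its speed; a pose out of reach is approached as far as the arm can. A call with a number of a shift or a turn outside -1 to 1 is refused whole. A call with a gripper value outside its range is refused whole. The fingers move at their own pace and stop on an object; "grip_force" is the grip in N (left out, the last holds). Time passes only in rows, so rows that repeat a pose let the fingers close. It gives the time, the measured TCP pose, the force and the opening at its end, in the units of the state.
- robot.observe(): the state, without advancing time (a new reading comes with each control period).
- robot.grab_frame(name): name is "scene" or "top" or "wrist"; returns a dict with "color" (420x560x3 uint8, red, green, blue), "vertical_fov" (degrees; the focal length in pixels is half the picture's height over the tangent of half this angle, whatever the lens; pixels are square), "cx", "cy" (the principal point, pixels), "T" (4x4, takes a point from camera to world coordinates); the wrist camera has in their place "T_tool_cam" (4x4, takes a point from camera to tool coordinates, whose origin is the TCP and whose axes are the tool frame's). Camera axes: x right, y up, looking along -z (the intrinsics and any distortion apply to the point x, -y, -z); pixel columns grow to the right and rows downward; lengths in mm; the calibration is good to about 2 mm. A picture is of the moment at which its call begins: read the wrist's pose just before it. There is no depth.
- robot.finish_job(): hands the job in, once; it reports no verdict.
The state is a dict: "clock": time; "joint_pos": joint angles; "joint_velocities": joint speeds; "joint_torque": joint torques, N m; "ee_pos": TCP position; "ee_rot": TCP orientation; "wrist_force": force on the tool from outside, world axes, zero at the start; "wrist_torque": the same for the moment, N m; "finger_gap": finger opening in mm.
Only numpy, scipy, OpenCV 4.12 (cv2) and the standard library are available. Lean on these libraries where they do the work, as an engineer would, in place of code of your own. Each camera call takes 0.05 s, during which the arm holds its last target.

TASK

Take the probe out of its stand and, through the slot in the tilted panel of the control unit, slide its tip along the slot's floor until it drops into the hidden recess; there push the reset plunger fully home. Then put the probe back upright in its stand, fully down, and leave the bottles and the beaker where they are.

Things in the scene. Friction and masses are not known exactly. Their poses are not given: they have to be found in the camera images.
- console: Grey control unit, 244 mm wide in y, fixed. Origin on the worktop below it; x level to its back, y along the slot, z up. Its white panel leans: outward normal (-0.5, 0, 0.866) in this frame, 30 degrees from vertical towards the front; top edge 0.17 m high. A slot runs in y through the panel, walls square to it, so a tool must enter along the normal. A knob stands out 10 mm, 38 mm upslope.
- slot_mouth (a point): Centre of the slot's opening, in the panel's surface. The slot is 100 mm long (console y), 18 mm wide and 58 mm deep, with a flat black floor parallel to the panel.
- floor_mid (a point): Middle of the slot's floor. In the floor is one recess, as wide as the slot, 14 mm long in y, with upright walls; its centre is anywhere up to 34 mm to either side of this point in y, not measured and not to be seen from outside. The black face of the reset plunger lies in it, 6 mm below the floor.
- reset_plunger (a joint): The hidden reset plunger: 0 as it stands, 0.010 m when fully home, pushed square to the panel into the unit. It needs 6 N and stays where it is pushed to.
- probe: Hand probe, 186 mm long, 0.1 kg, upright in the stand at the start. Origin on its axis at the underside of its collar (26 mm across, 6 mm thick), z along the axis to the handle. Orange square handle 16 x 16 mm, faces square to x and y, z = 6 to 86 mm, then a 4 mm end button. Below the collar a steel shank 10 mm in diameter to z = -70 mm, then the brass nose.
- probe_end (a point): Flat end of the probe's brass nose when it is not pushed in: on the axis, 96 mm below the probe's origin. The nose is 8 mm in diameter and sprung: it gives up to 8 mm into the shank (0.7 N to start, 3.5 N at full travel), then is solid. This point does not follow the spring.
- stand: Square aluminium block, 46 mm wide, on a round black foot 84 mm across, fixed; 106 mm high in all. Origin at the centre of the underside. A vertical hole 17 mm in diameter and 96 mm deep runs down its middle. With the probe fully in, its collar rests on the block and the probe's origin is 106 mm above the worktop.
- amber_bottle: Amber bottle with a black cap, 53 mm across, 109 mm high, loose bystander; origin at its underside.
- beaker: Clear beaker, 53 mm across, 68 mm high, loose bystander; origin at its underside.
- white_bottle: White bottle with a red cap, 58 mm across, 119 mm high, loose bystander; origin at its underside.
Things that resemble listed ones, but are neither listed nor needed, are in the scene too. Leave any green or yellow look-alike of the stand alone.

How it is judged:
By the outcome, as a careful person would: the job done as asked, in the order asked, and still so for the second after the job is handed in, with the robot touching nothing.
It also fails if it takes over 64 s, if anything falls off the work surface, if the arm or the gripper's body presses on something with over 40 N, if the wrist force passes 120 N, or if a joint passes its speed limit or range.

## Working session

There is one attempt and no reset: what is moved stays moved. The work goes in short steps, Python scripts to look and compute and a tool call to move; the robot and the scene stay as the last step left them, time stands still between calls to the robot, and variables do not carry over. Pictures are saved under pics/ and viewed, and the job is handed in when it is done.

Besides the shell and the picture viewer there is one more tool, called after ">>>" as name([rows], argument=value, ...), one row to a line, values as JSON. carry_out: Moves the arm, as the interface text tells. Its arguments: {"type":"object","properties":{"commands":{"type":"array","items":{"type":"object","properties":{"gripper":{"type":"number"},"slide":{"type":"array","items":{"type":"number"}},"rotation":{"type":"array","items":{"type":"number"}}}}},"grip_force":{"type":"number"}},"required":["commands"]}

```bash
ls; mkdir -p pics
python3 - <<'E'
from cell import robot
import cv2,numpy as np
s=robot.observe()
for k,v in s.items(): print(k,np.round(v,3).tolist())
for n in ["scene","top","wrist"]:
    f=robot.grab_frame(n); cv2.imwrite(f"pics/{n}0.png",f["color"][:,:,::-1])
    print(n,{k:(np.round(v,4).tolist()) for k,v in f.items() if k!="color"})
E
```

```text
pics
clock 0.0
joint_pos [-1.227, 0.412, -0.013, 1.597, 0.006, 1.134, -0.082]
joint_velocities [0.001, 0.0, 0.001, -0.0, 0.001, -0.0, -0.001]
joint_torque [-0.001, -60.064, 0.682, -29.94, 0.014, 0.011, -0.0]
ee_pos [250.038, 572.385, 303.058]
ee_rot [[-0.001, -0.916, 0.4], [-0.002, 0.4, 0.916], [-1.0, -0.0, -0.002]]
wrist_force [0.022, 0.347, 0.108]
wrist_torque [0.055, -0.028, 0.007]
finger_gap 85.4
scene {'vertical_fov': 54.4186, 'cx': 280.8017, 'cy': 209.4786, 'T': [[0.6156, 0.5863, -0.5267, -202.4431], [-0.7881, 0.4519, -0.418, -400.8219], [-0.007, 0.6723, 0.7402, 1020.1657], [0.0, 0.0, 0.0, 1.0]]}
top {'vertical_fov': 55.166, 'cx': 281.5823, 'cy': 214.6419, 'T': [[-0.0097, 0.9899, -0.1413, 262.9331], [-0.9999, -0.0086, 0.0085, 142.3413], [0.0072, 0.1414, 0.9899, 1631.6576], [0.0, 0.0, 0.0, 1.0]]}
wrist {'vertical_fov': 61.2322, 'cx': 286.7052, 'cy': 206.9912, 'T_tool_cam': [[-0.0003, 0.2665, -0.9638, -71.8128], [-0.0003, 0.9638, 0.2665, 68.7145], [1.0, 0.0004, -0.0002, -0.3691], [0.0, 0.0, 0.0, 1.0]]}
```

View pics/scene0.png

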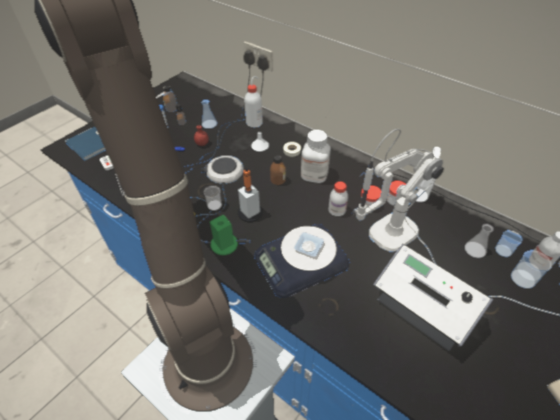

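View pics/top0.png

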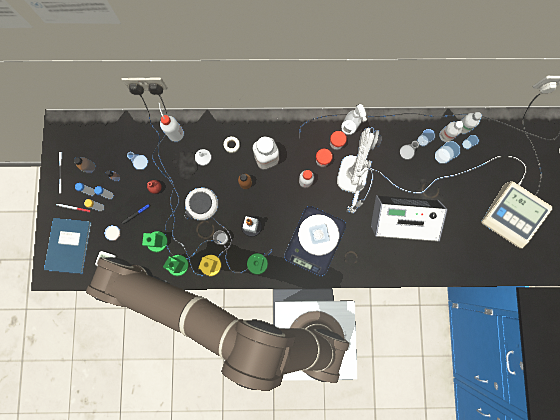

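View pics/wrist0.png

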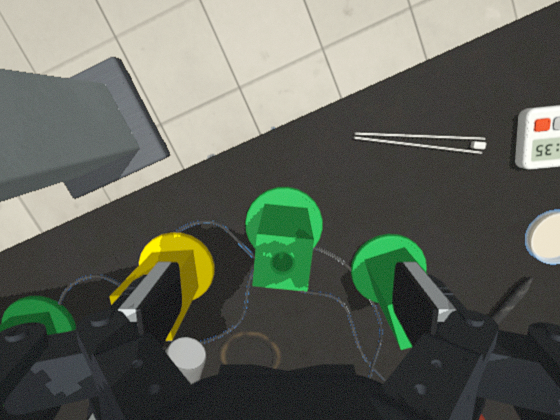

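The top view shows the stand with the orange probe at about (250,225), the beaker at (221,238), the amber bottle at (245,181), the white bottle at (307,178) and the console at (410,220). I'll write helpers and zoom in on these.

```bash
cat > h.py <<'E'
import numpy as np,cv2
from cell import robot
def K(f):
    h=f["color"].shape[0]; fl=h/2/np.tan(np.radians(f["vertical_fov"])/2); return fl,f["cx"],f["cy"]
def TW(f,s=None):
    if "T" in f: return np.array(f["T"])
    T=np.eye(4); T[:3,:3]=s["ee_rot"]; T[:3,3]=s["ee_pos"]; return T@np.array(f["T_tool_cam"])
def ray(cam,px):
    fl,cx,cy,T=cam; d=np.array([(px[0]-cx)/fl,-(px[1]-cy)/fl,-1.]); d=T[:3,:3]@d
    return T[:3,3],d/np.linalg.norm(d)
def proj(cam,p):
    fl,cx,cy,T=cam; q=np.linalg.inv(T)@np.append(p,1); return np.array([cx+fl*q[0]/-q[2],cy-fl*q[1]/-q[2]])
def onz(cam,px,z):
    o,d=ray(cam,px); return o+d*(z-o[2])/d[2]
def onplane(cam,px,p,n):
    o,d=ray(cam,px); return o+d*(np.dot(np.array(p)-o,n)/np.dot(d,n))
def tri(obs):
    A=np.zeros((3,3));b=np.zeros(3)
    for cam,px in obs:
        o,d=ray(cam,px);M=np.eye(3)-np.outer(d,d);A+=M;b+=M@o
    p=np.linalg.solve(A,b); r=[np.round(proj(c,p)-px,1).tolist() for c,px in obs]; return p,r
def grab(n,save=None):
    s=robot.observe(); f=robot.grab_frame(n); cam=(*K(f),TW(f,s))
    if save: cv2.imwrite(f"pics/{save}.png",f["color"][:,:,::-1]); np.savez(f"pics/{save}.npz",k=np.array(cam[:3]),T=cam[3])
    return f["color"],cam,s
def load(save):
    z=np.load(f"pics/{save}.npz"); return (*z["k"],z["T"])
def crop(save,x0,y0,x1,y1,k,out):
    im=cv2.imread(f"pics/{save}.png")[y0:y1,x0:x1]; cv2.imwrite(f"pics/{out}.png",cv2.resize(im,None,fx=k,fy=k,interpolation=cv2.INTER_CUBIC))
E
python3 - <<'E'
from h import *
for n in ["scene","top"]:
    grab(n,n+"1")
crop("top1",200,160,330,260,6,"c1"); crop("scene1",190,140,360,270,4,"c2"); crop("top1",360,180,460,250,7,"c3"); crop("scene1",360,230,500,350,5,"c4")
E
```

```text
(no output)
```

View pics/c1.png

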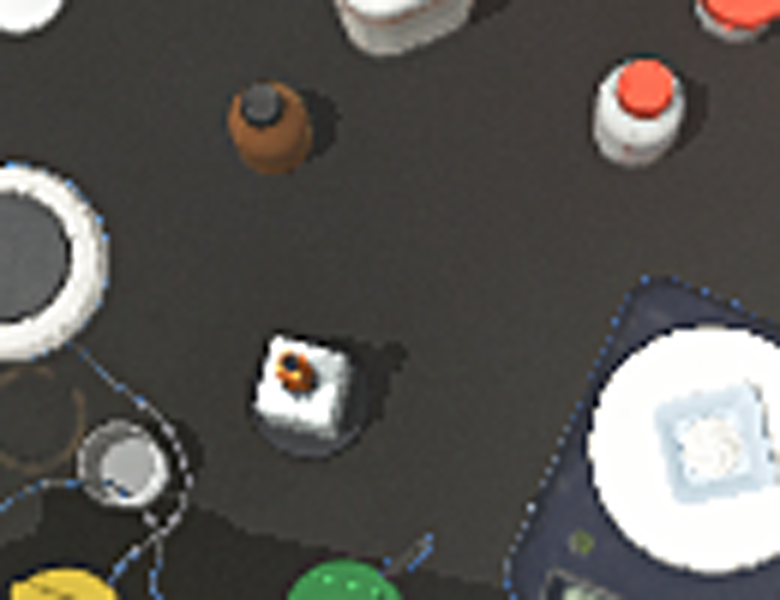

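View pics/c2.png

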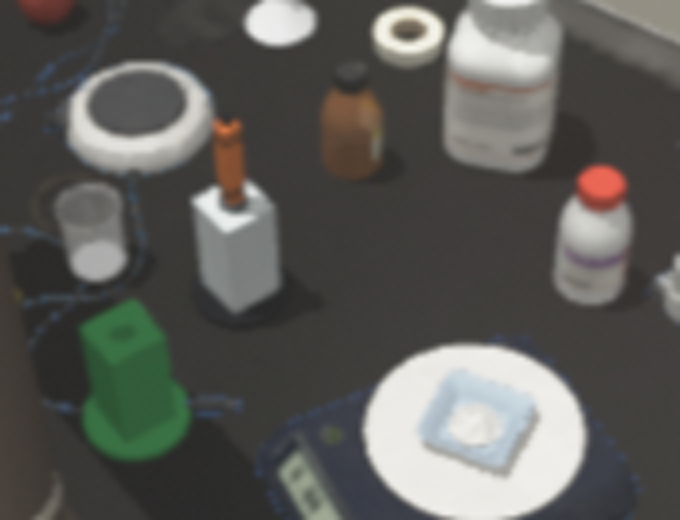

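View pics/c3.png

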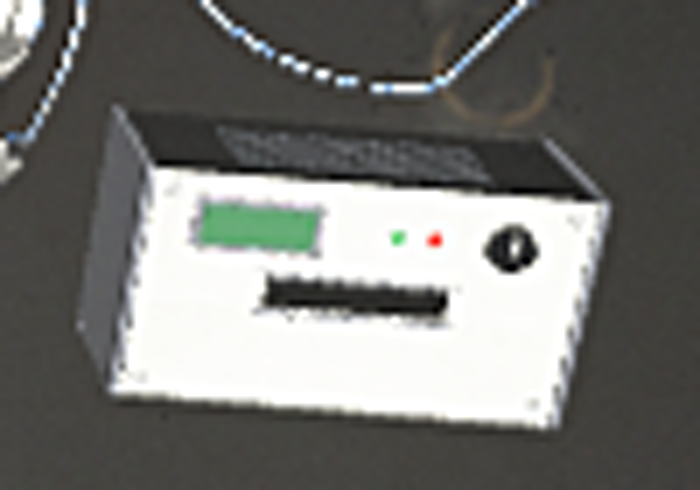

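View pics/c4.png

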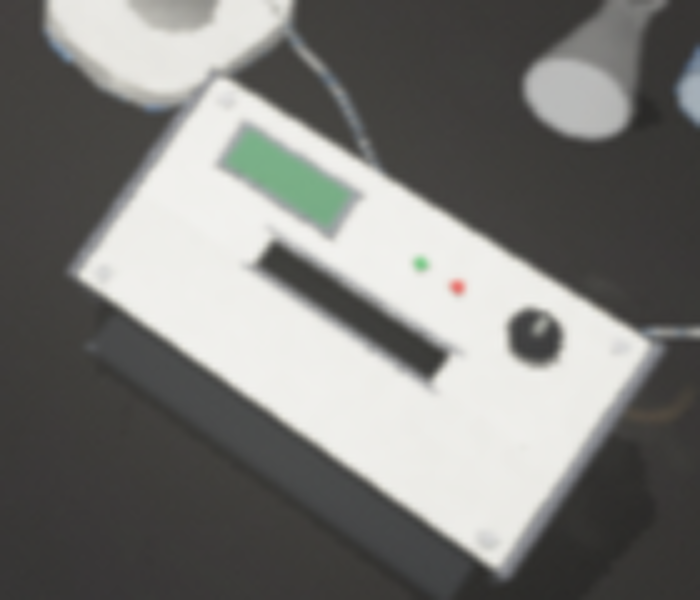

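Run:
```python
from h import *
t=load("top1");s=load("scene1")
def a(c,x,y): 
    x0,y0,k={1:(200,160,6),2:(190,140,4),3:(360,180,7),4:(360,230,5)}[c]; return np.array([x0+(x+.5)/k-.5,y0+(y+.5)/k-.5])
P={}
for n,p,q in [("TL",(153,168),(218,75)),("TR",(608,205),(655,348)),("BR",(555,428),(503,575)),("BL",(112,392),(72,270)),
 ("s1",(265,277),(270,240)),("s2",(447,290),(450,350)),("s3",(445,316),(430,382)),("s4",(263,304),(258,266)),("knob",(511,248),(535,336))]:
    P[n],r=tri([(t,a(3,*p)),(s,a(4,*q))]); print(n,P[n].round(1),r)
for n,p,q in [("but",(288,360),(228,123)),("far",(278,338),(210,192)),]:
    P[n],r=tri([(t,a(1,*p)),(s,a(2,*q))]); print(n,P[n].round(1),r)
for n,p in [("c",(278,338)),("c",(350,370)),("c",(335,437)),("c",(255,402))]: print(onz(t,a(1,*p),106).round(1))
for p in [(262,180),(195,203),(237,225),(278,203)]: print('sc',onz(s,a(2,*p),106).round(1))
for k in("TL-TR","BL-BR","TL-BL","TR-BR","s1-s2","s4-s3","s1-s4"):
    u,v=k.split("-");print(k,np.linalg.norm(P[u]-P[v]).round(1))
n=np.cross(P["TR"]-P["BL"],P["TL"]-P["BR"]);print(n/np.linalg.norm(n))
print("wb",onz(t,a(1,640,130),60),"amber",onz(t,a(1,270,125),50),"beaker",onz(t,a(1,125,465),34))
```

```text
TL [ 513.3 -245.   152.4] [[0.2, -0.2], [-0.4, 0.1]]
TR [ 489.8 -484.5  156.2] [[-0.1, 0.0], [0.2, -0.0]]
BR [ 376.5 -474.9   92.5] [[0.1, -0.1], [-0.3, 0.0]]
BL [ 398.8 -232.4   92.7] [[0.2, -0.2], [-0.4, 0.0]]
s1 [ 457.3 -309.9  123.5] [[0.1, -0.0], [-0.1, 0.0]]
s2 [ 449.2 -407.4  127.9] [[0.2, -0.1], [-0.4, 0.0]]
s3 [ 435.5 -408.1  116.8] [[-0.1, 0.1], [0.3, -0.0]]
s4 [ 443.8 -310.8  116.5] [[0.2, -0.1], [-0.4, 0.0]]
knob [ 469.3 -436.8  144.8] [[0.2, -0.1], [-0.3, 0.0]]
but [453.6 252.4 184.9] [[0.3, -0.3], [-0.5, 0.1]]
far [469.7 275.7  88.3] [[-2.2, 2.5], [3.9, -0.7]]
[477.  265.9 106. ]
[456. 220. 106.]
[413.2 229.6 106. ]
[436.  280.4 106. ]
sc [482.5 246.7 106. ]
sc [430.4 271.9 106. ]
sc [432.4 229.6 106. ]
sc [470.4 219.9 106. ]
TL-TR 240.7
BL-BR 243.6
TL-BL 129.7
TR-BR 130.4
s1-s2 97.9
s4-s3 97.6
s1-s4 15.2
[-0.47198496  0.05123298  0.88011669]
wb [621.2941396   28.92343505  60.        ] amber [629.00168268 276.20243989  50.        ] beaker [402.91211135 372.88565828  34.        ]
```

The panel yaw comes out at about -0.095 rad. Heights from the far cameras read roughly 10-15 mm low, so I'll use the wrist camera to measure precisely. First I'll move it above the stand.

>>> carry_out([
  {"gripper": 1, "slide": [-0.1, -0.55, -0.4]},
  {"gripper": 1, "slide": [-0.1, -0.55, -0.4]},
  {"gripper": 1, "slide": [-0.1, -0.55, -0.4]},
  {"gripper": 1, "slide": [-0.1, -0.55, -0.4]},
  {"gripper": 1, "slide": [-0.1, -0.55, -0.4]},
  {"gripper": 1, "slide": [-0.1, -0.55, -0.4]},
  {"gripper": 1, "slide": [-0.1, -0.55, -0.4]},
  {"gripper": 1, "slide": [-0.1, -0.55, -0.4]},
])

```text
invalid input
```

Run:
```python
from h import *
im,c,s=grab("wrist","w1"); print(s["clock"],np.round(s["ee_pos"],1),np.round(s["joint_pos"],2),np.round(s["joint_velocities"],3),proj(c,[450,246,106]))
```

```text
0.25 [250.1 572.6 303.5] [-1.23  0.41 -0.01  1.6   0.01  1.13 -0.08] [ 0.001 -0.001  0.001 -0.003  0.    -0.    -0.002] [ 72.05915465 498.46185745]
```

View pics/w1.png

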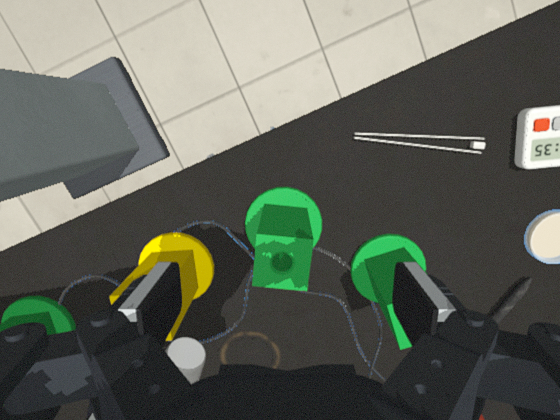

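The call was refused, most likely because each row needs every field. The arm did not move, and the picture is unchanged.

>>> carry_out([
  {"gripper": 1, "slide": [-0.1, -0.55, -0.4], "rotation": [0, 0, 0]},
  {"gripper": 1, "slide": [-0.1, -0.55, -0.4], "rotation": [0, 0, 0]},
  {"gripper": 1, "slide": [-0.1, -0.55, -0.4], "rotation": [0, 0, 0]},
  {"gripper": 1, "slide": [-0.1, -0.55, -0.4], "rotation": [0, 0, 0]},
  {"gripper": 1, "slide": [-0.1, -0.55, -0.4], "rotation": [0, 0, 0]},
  {"gripper": 1, "slide": [-0.1, -0.55, -0.4], "rotation": [0, 0, 0]},
  {"gripper": 1, "slide": [-0.1, -0.55, -0.4], "rotation": [0, 0, 0]},
  {"gripper": 1, "slide": [-0.1, -0.55, -0.4], "rotation": [0, 0, 0]},
], grip_force=60)

```text
clock: 0.97
ee_pos: [391.6, 332.5, 345.2]
ee_rot: [[0.003, -0.913, 0.408], [-0.0, 0.408, 0.913], [-1.0, -0.003, 0.001]]
wrist_force: [0.5, -0.3, 0.2]
finger_gap: 85.2
```

Run:
```python
from h import *
im,c,s=grab("wrist","w2"); print(s["clock"],np.round(s["ee_pos"],1),np.round(s["joint_pos"],2),np.round(s["joint_velocities"],3),proj(c,[450,246,106]))
```

```text
0.9667 [391.6 332.5 345.2] [-0.89  0.18  0.1   1.81 -0.02  1.15  0.37] [-0.052  0.029 -0.076 -0.015 -0.025 -0.018 -0.08 ] [229.64766635 277.73028218]
```

View pics/w2.png

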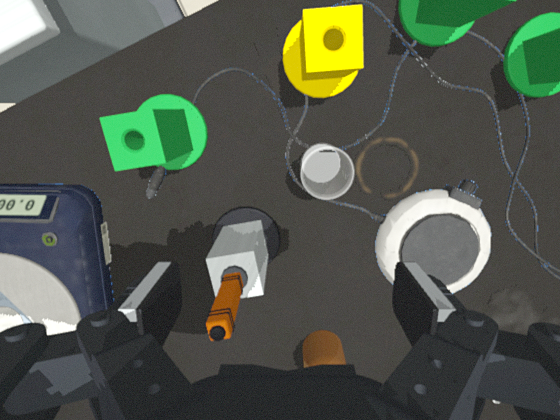

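The wrist view shows the aluminium stand at about (235,260) with its orange handle, whose end is at about (219,332). The beaker is at (327,172), and an amber bottle top shows at (323,348). Next is a second viewpoint, roughly above the stand.

>>> carry_out([
  {"gripper": 1, "slide": [0, -0.22, -0.13], "rotation": [0, 0, 0]},
  {"gripper": 1, "slide": [0, -0.22, -0.13], "rotation": [0, 0, 0]},
  {"gripper": 1, "slide": [0, -0.22, -0.13], "rotation": [0, 0, 0]},
  {"gripper": 1, "slide": [0, -0.22, -0.13], "rotation": [0, 0, 0]},
  {"gripper": 1, "slide": [0, -0.22, -0.13], "rotation": [0, 0, 0]},
  {"gripper": 1, "slide": [0, -0.22, -0.13], "rotation": [0, 0, 0]},
])

```text
clock: 1.52
ee_pos: [446.7, 256.9, 343.6]
ee_rot: [[-0.001, -0.917, 0.398], [0.001, 0.398, 0.917], [-1.0, 0.001, 0.0]]
wrist_force: [0.7, 0.5, -0.4]
finger_gap: 85.6
```

Run:
```python
from h import *
im,c,s=grab("wrist","w3"); print(s["clock"],np.round(s["ee_pos"],1),np.round(s["joint_pos"],2),np.round(s["joint_velocities"],3),proj(c,[450,246,106]))
crop("w2",170,180,310,350,4,"d2");crop("w3",200,100,400,300,3,"d3")
```

```text
1.5167 [446.7 256.9 343.6] [-0.76  0.19  0.16  1.81 -0.03  1.14  0.58] [-0.011 -0.001 -0.006 -0.    -0.     0.001  0.003] [277.3256951  197.09840617]
```

View pics/w3.png

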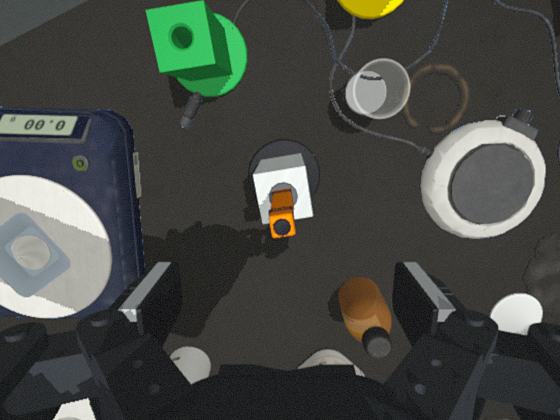

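View pics/d2.png

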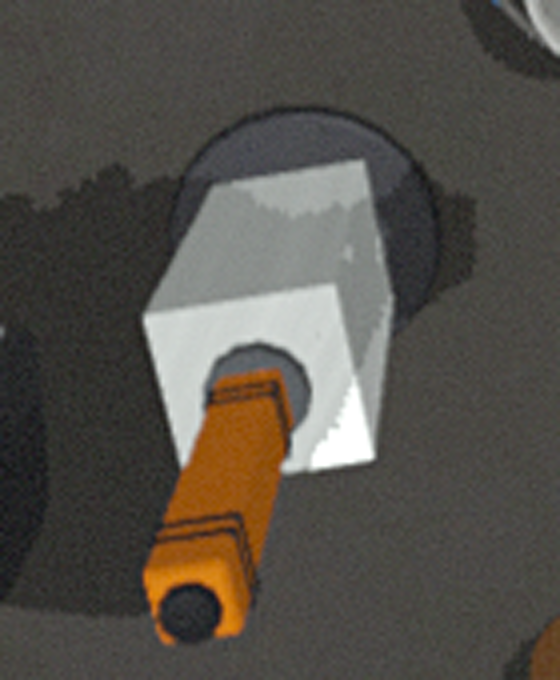

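Run:
```python
from h import *
crop("w3",240,140,330,250,6,"d3")
```

```text
(no output)
```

View pics/d3.png

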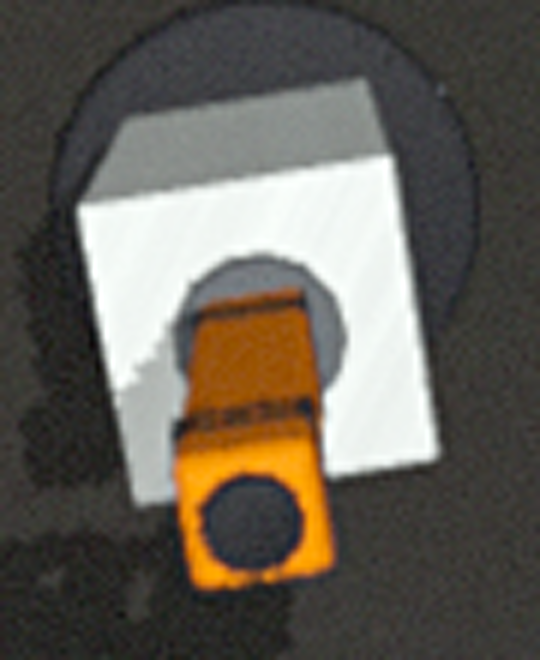

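Run:
```python
from h import *
A=load("w2");B=load("w3")
a=lambda x,y:np.array([170+(x+.5)/4-.5,180+(y+.5)/4-.5]); b=lambda x,y:np.array([240+(x+.5)/6-.5,140+(y+.5)/6-.5])
for n,p,q in [("button",(190,612),(252,522)),("cA",(145,317),(80,205)),("cB",(335,283),(393,155)),("cC",(375,460),(438,458)),("collar",(258,395),(261,338))]:
    P,r=tri([(A,a(*p)),(B,b(*q))]); print(n,P.round(1),r)
C=[onz(B,b(*q),106) for q in [(80,205),(393,155),(438,458),(138,505)]]
print("stand centre",np.mean(C,0).round(1), "sides",[np.linalg.norm(C[i]-C[i-1]).round(1) for i in range(4)])
d=C[1]-C[0];print("yaw",np.degrees(np.arctan2(d[1],d[0])), [np.degrees(np.arctan2(*(C[i]-C[i-1])[[1,0]])).round(1) for i in range(4)])
H=[onz(B,b(*q),192) for q in [(175,452),(322,430),(335,565),(195,588)]]
print("handle",np.mean(H,0).round(1),[np.linalg.norm(H[i]-H[i-1]).round(1) for i in range(4)],[np.degrees(np.arctan2(*(H[i]-H[i-1])[[1,0]])).round(1) for i in range(4)])
s=robot.observe();print(np.degrees(np.arctan2(s["ee_rot"][1][2],s["ee_rot"][0][2])))
print("button on 196",onz(B,b(252,522),196), "collar on 112",onz(B,b(261,338),112))
t=load("top1");sc=load("scene1")
print(proj(t,[448,246,106]),proj(sc,[448,246,106]))
```

```text
button [449.8 251.6 196.1] [[0.0, 0.0], [-0.0, -0.0]]
cA [421.8 235.6 109.8] [[-0.3, -0.1], [0.3, 0.2]]
cB [433.  279.8 108.6] [[0.1, 0.1], [-0.1, -0.1]]
cC [478.4 268.5 108.4] [[-0.2, -0.1], [0.2, 0.1]]
collar [449.7 251.9 112.5] [[-0.1, -0.0], [0.1, 0.0]]
stand centre [450.5 251.6 106. ] sides [np.float64(47.0), np.float64(46.5), np.float64(46.8), np.float64(46.3)]
yaw 75.63741776479954 [np.float64(165.9), np.float64(75.6), np.float64(-14.3), np.float64(-104.2)]
handle [449.9 252.  192. ] [np.float64(16.0), np.float64(16.3), np.float64(15.7), np.float64(15.8)] [np.float64(163.8), np.float64(75.4), np.float64(-17.9), np.float64(-103.6)]
66.56950165842723
button on 196 [449.86465816 251.55213799 196.        ] collar on 112 [449.75345374 251.81203799 112.        ]
[251.10897692 223.38149059] [248.21254873 190.78603652]
```

Triangulation puts the probe axis at about (449.9, 251.8). Heights are 196.1 for the button, 112.5 for the collar and about 109 for the block top, which agree with the text. The handle's yaw is 75.5°, so I'll align above it.

>>> carry_out([
  {"gripper": 1, "slide": [0.1, -0.0125, -0.0085], "rotation": [-0.31, 0, 0]},
  {"gripper": 1, "slide": [0.1, -0.0125, -0.0085], "rotation": [-0.31, 0, 0]},
  {"gripper": 1, "slide": [0.1, -0.0125, -0.0085], "rotation": [-0.31, 0, 0]},
  {"gripper": 1, "slide": [0.1, -0.0125, -0.0085], "rotation": [-0.31, 0, 0]},
  {"gripper": 1, "slide": [0.1, -0.0125, -0.0085], "rotation": [-0.31, 0, 0]},
])

```text
clock: 1.98
ee_pos: [450.7, 251.3, 304.7]
ee_rot: [[0.001, -0.967, 0.254], [0.001, 0.254, 0.967], [-1.0, -0.001, 0.001]]
wrist_force: [-0.2, -0.7, 0.7]
finger_gap: 85.6
```

Run:
```python
from h import *
for i in range(4):
    im,c,s=grab("wrist","w4" if i==3 else None); R=np.array(s["ee_rot"]); print(np.round(s["ee_pos"],2), R.round(4).tolist(), np.degrees(np.arctan2(R[1,2],R[0,2])))
print(proj(c,[449.9,251.8,196]))
crop("w4",180,60,380,210,4,"d4")
```

```text
[450.73 251.31 304.71] [[0.0011, -0.9672, 0.2538], [0.0011, 0.2538, 0.9672], [-1.0, -0.0007, 0.0013]] 75.29582273381895
[450.85 251.14 304.83] [[0.0013, -0.9672, 0.2538], [0.0013, 0.2538, 0.9672], [-1.0, -0.001, 0.0015]] 75.29471760542422
[450.89 250.9  304.78] [[0.0013, -0.9672, 0.254], [0.0012, 0.254, 0.9672], [-1.0, -0.0009, 0.0014]] 75.28760151444769
[450.9  250.69 304.7 ] [[0.0012, -0.9672, 0.254], [0.001, 0.254, 0.9672], [-1.0, -0.0009, 0.0013]] 75.28305617850033
[288.15751819 238.15284191]
```

View pics/w4.png

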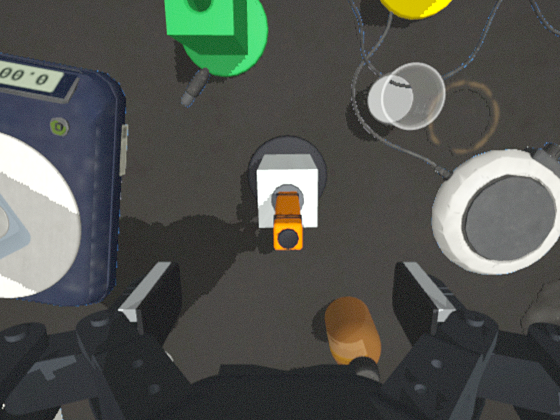

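The button sits at (288,238), exactly where predicted. I'll descend and close on the handle.

>>> carry_out([
  {"gripper": 1, "slide": [0.08, 0.003, 0.002], "rotation": [0, 0, 0]},
  {"gripper": 1, "slide": [0.16, 0.003, 0.002], "rotation": [0, 0, 0]},
  {"gripper": 1, "slide": [0.22, 0.003, 0.002], "rotation": [0, 0, 0]},
  {"gripper": 1, "slide": [0.244, 0.003, 0.002], "rotation": [0, 0, 0]},
  {"gripper": 1, "slide": [0.244, 0.003, 0.002], "rotation": [0, 0, 0]},
  {"gripper": 0, "slide": [0.244, 0.003, 0.002], "rotation": [0, 0, 0]},
  {"gripper": 0, "slide": [0.244, 0.003, 0.002], "rotation": [0, 0, 0]},
  {"gripper": 0, "slide": [0.244, 0.003, 0.002], "rotation": [0, 0, 0]},
], grip_force=60)

```text
clock: 2.85
ee_pos: [450.7, 251.6, 207.9]
ee_rot: [[0.002, -0.967, 0.254], [0.002, 0.254, 0.967], [-1.0, -0.002, 0.002]]
wrist_force: [-0.8, -0.5, -0.6]
finger_gap: 51.8
```

>>> carry_out([
  {"gripper": 0, "slide": [0, 0, 0], "rotation": [0, 0, 0]},
  {"gripper": 0, "slide": [0, 0, 0], "rotation": [0, 0, 0]},
  {"gripper": 0, "slide": [0, 0, 0], "rotation": [0, 0, 0]},
  {"gripper": 0, "slide": [0, 0, 0], "rotation": [0, 0, 0]},
  {"gripper": 0, "slide": [0, 0, 0], "rotation": [0, 0, 0]},
  {"gripper": 0, "slide": [0, 0, 0], "rotation": [0, 0, 0]},
])

```text
clock: 3.35
ee_pos: [450.1, 251.4, 207.1]
ee_rot: [[0.001, -0.967, 0.254], [0.001, 0.254, 0.967], [-1.0, -0.001, 0.001]]
wrist_force: [-2.1, 0.4, 6.7]
finger_gap: 15.2
```

Run:
```python
from h import *
im,c,s=grab("wrist","w5"); R=np.array(s["ee_rot"]); print(s["clock"],s["finger_gap"],np.round(s["ee_pos"],2), R.round(4).tolist(),s["wrist_force"], s["joint_pos"])
```

```text
3.35 15.22231544254048 [450.13 251.36 207.07] [[0.0009, -0.9672, 0.254], [0.0008, 0.254, 0.9672], [-1.0, -0.0007, 0.001]] [-2.06365469  0.37503819  6.70169408] [-0.71413228  0.33646273  0.13663303  1.97361719 -0.0609352   0.83413062
  0.76983961]
```

View pics/w5.png

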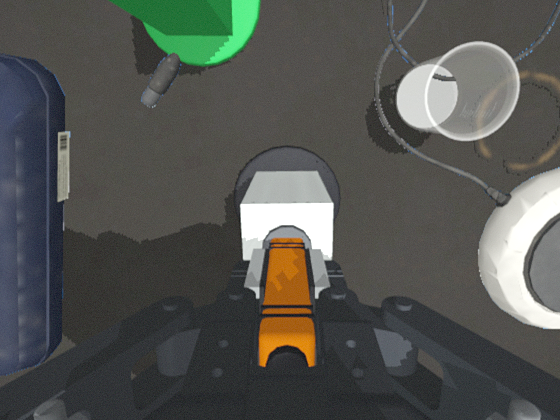

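The probe is gripped, with a gap of 15.2 mm on the 16 mm handle. Before transit I'll check the white arm-like device near the console, then lift.

Run:
```python
from h import *
crop("top1",320,95,400,225,5,"c5"); crop("scene1",340,120,460,260,5,"c6")
```

```text
(no output)
```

View pics/c5.png

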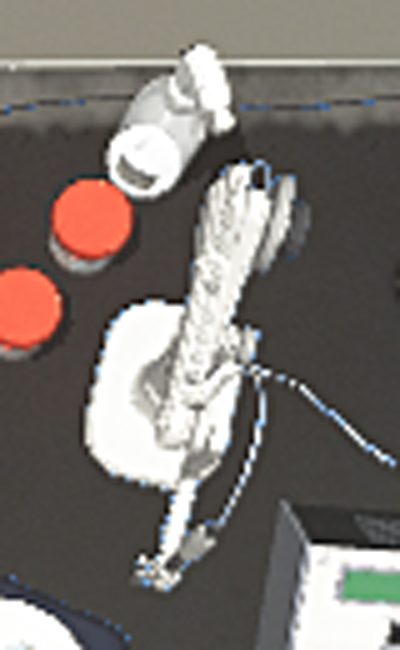

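View pics/c6.png

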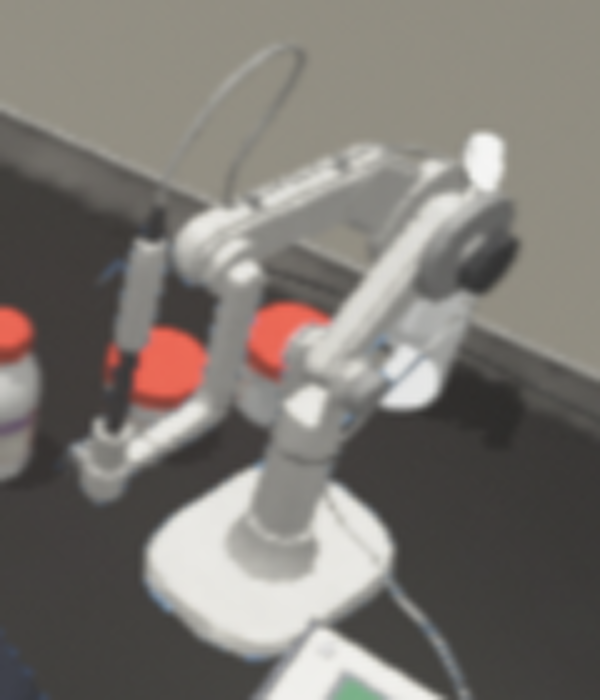

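>>> carry_out([
  {"gripper": 0, "slide": [-0.06, 0, 0], "rotation": [0, 0, 0]},
  {"gripper": 0, "slide": [-0.15, 0, 0], "rotation": [0, 0, 0]},
  {"gripper": 0, "slide": [-0.25, 0, 0], "rotation": [0, 0, 0]},
  {"gripper": 0, "slide": [-0.35, 0, 0], "rotation": [0, 0, 0]},
  {"gripper": 0, "slide": [-0.45, 0, 0], "rotation": [0, 0, 0]},
  {"gripper": 0, "slide": [-0.45, 0, 0], "rotation": [0, 0, 0]},
  {"gripper": 0, "slide": [-0.45, 0, 0], "rotation": [0, 0, 0]},
])

```text
clock: 3.98
ee_pos: [450.5, 251.5, 388.6]
ee_rot: [[0.004, -0.967, 0.254], [0.003, 0.254, 0.967], [-1.0, -0.003, 0.004]]
wrist_force: [0.1, 0.2, -1.8]
finger_gap: 15.3
```

Run:
```python
from h import *
t=load("top1");s=load("scene1")
for n,p,q in [("clamp",(350,208),(360,212)),("stylustop",(361,202),(371,163)),("elbow",(354,181),(383,168)),("farjoint",(375,128),(437,160))]:
    P,r=tri([(t,np.array(p)),(s,np.array(q))]);print(n,P.round(0),r)
im,c,st=grab("wrist","w6")
```

```text
clamp [ 488. -116.  216.] [[0.5, -0.4], [-0.9, 0.1]]
stylustop [ 480. -120.  395.] [[1.1, -0.8], [-1.8, 0.3]]
elbow [ 566. -118.  316.] [[1.5, -1.1], [-2.4, 0.4]]
farjoint [ 769. -204.  252.] [[-0.8, 0.6], [1.3, -0.2]]
```

View pics/w6.png

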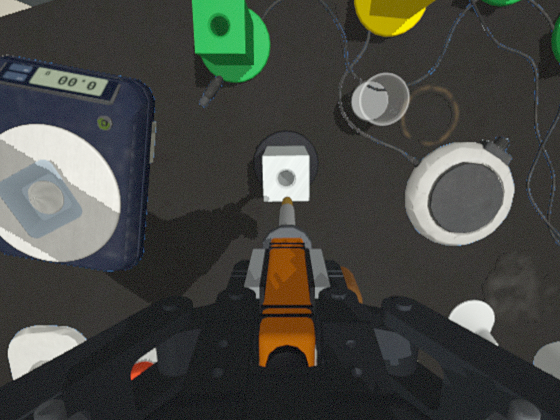

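The white device has a stylus at about x 480, y -118, reaching up to z of about 400, so I'll pass it on the near side at x of about 350. The picture shows the probe clear of the stand, with its nose at (287,200).

>>> carry_out([
  {"gripper": 0, "slide": [0, 0.005, -0.08], "rotation": [0.1, 0, 0]},
  {"gripper": 0, "slide": [0, 0.01, -0.18], "rotation": [0.25, 0, 0]},
  {"gripper": 0, "slide": [0, 0.02, -0.28], "rotation": [0.4, 0, 0]},
  {"gripper": 0, "slide": [0, 0.02, -0.38], "rotation": [0.55, 0, 0]},
  {"gripper": 0, "slide": [0, 0.03, -0.48], "rotation": [0.7, 0, 0]},
  {"gripper": 0, "slide": [0, 0.03, -0.57], "rotation": [0.85, 0, 0]},
  {"gripper": 0, "slide": [0, 0.034, -0.64], "rotation": [0.95, 0, 0]},
  {"gripper": 0, "slide": [0, 0.034, -0.66], "rotation": [0.95, 0, 0]},
], grip_force=80)

```text
clock: 4.7
ee_pos: [367.4, -4.8, 384.8]
ee_rot: [[-0.003, -0.739, 0.674], [-0.001, 0.674, 0.739], [-1.0, 0.002, -0.003]]
wrist_force: [-0.6, 1.0, -1.1]
finger_gap: 14.7
```

```bash
cat >> h.py <<'E'
def plan(target,Rt=None,s=None):
    "norm slide and rotvec from measured pose to target"
    from scipy.spatial.transform import Rotation as Ro
    s=s or robot.observe(); R=np.array(s["ee_rot"]); U,_,V=np.linalg.svd(R);R=U@V
    d=R.T@(np.array(target)-s["ee_pos"])/400
    r=np.zeros(3) if Rt is None else Ro.from_matrix(R.T@Rt).as_rotvec()/.5
    return d.round(4),r.round(4)
def Rz(a): return np.array([[np.cos(a),-np.sin(a),0],[np.sin(a),np.cos(a),0],[0,0,1.]])
def Rtool(yaw,tilt):
    # tool z upslope; x into panel
    x=Rz(yaw)@[np.sin(tilt),0,-np.cos(tilt)]; z=Rz(yaw)@[np.cos(tilt),0,np.sin(tilt)]
    return np.column_stack([x,np.cross(z,x),z])
E
python3 - <<'E'
from h import *
s=robot.observe(); print(s["clock"],np.round(s["ee_pos"],1),np.round(s["ee_rot"],3).tolist(),np.round(s["joint_pos"],2))
print(plan([350,-150,390],Rtool(-.095,0)))
print(plan([350,-300,390],Rtool(-.095,0)))
E
```

```text
4.7 [367.4  -4.8 384.8] [[-0.003, -0.739, 0.674], [-0.001, 0.674, 0.739], [-1.0, 0.002, -0.003]] [-0.52 -0.15  0.35  2.05  0.06  1.24  0.64]
(array([-0.0126, -0.2125, -0.2977]), array([ 1.8526e+00, -6.4000e-03, -8.0000e-04]))
(array([-0.0123, -0.4652, -0.5747]), array([ 1.8526e+00, -6.4000e-03, -8.0000e-04]))
```

>>> carry_out([
  {"gripper": 0, "slide": [0, -0.05, -0.07], "rotation": [0.12, 0, 0]},
  {"gripper": 0, "slide": [0, -0.11, -0.15], "rotation": [0.25, 0, 0]},
  {"gripper": 0, "slide": [0, -0.17, -0.23], "rotation": [0.38, 0, 0]},
  {"gripper": 0, "slide": [0, -0.21, -0.3], "rotation": [0.5, 0, 0]},
  {"gripper": 0, "slide": [0, -0.27, -0.37], "rotation": [0.63, 0, 0]},
  {"gripper": 0, "slide": [0, -0.33, -0.44], "rotation": [0.75, 0, 0]},
  {"gripper": 0, "slide": [0, -0.39, -0.5], "rotation": [0.88, 0, 0]},
  {"gripper": 0, "slide": [0, -0.45, -0.56], "rotation": [0.98, 0, 0]},
])

```text
clock: 5.37
ee_pos: [353.2, -288.8, 385.2]
ee_rot: [[-0.001, -0.34, 0.941], [0.0, 0.941, 0.34], [-1.0, 0.001, -0.001]]
wrist_force: [1.0, 0.0, -1.0]
finger_gap: 14.9
```

Run:
```python
from h import *
im,c,s=grab("wrist","w7"); print(s["clock"],np.round(s["ee_pos"],1),np.round(s["ee_rot"],3).tolist(),np.round(s["joint_pos"],2))
print(plan([318,-397,360],Rtool(-.095,np.pi/6)))
print(plan([330,-370,380],Rtool(-.095,.2)))
```

```text
5.3667 [ 353.2 -288.8  385.2] [[-0.001, -0.34, 0.941], [0.0, 0.941, 0.34], [-1.0, 0.001, -0.001]] [-0.2   0.02  0.82  1.9  -0.02  1.22  0.97]
(array([ 0.0654, -0.2126, -0.1683]), array([ 0.8524, -1.033 , -0.219 ]))
(array([ 0.0151, -0.1591, -0.1176]), array([ 0.8681, -0.3962, -0.0781]))
```

View pics/w7.png

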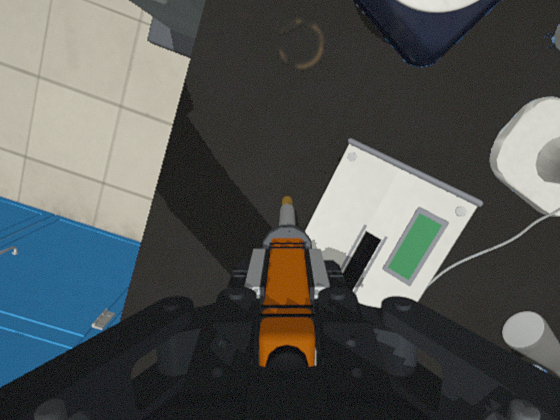

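The wrist view now shows the console with the left slot end at (365,240) and the green display at (415,245). I'll tilt, and offset so that the whole slot comes into view.

>>> carry_out([
  {"gripper": 0, "slide": [0.0, -0.04, -0.03], "rotation": [0.13, -0.14, -0.03]},
  {"gripper": 0, "slide": [0.0, -0.08, -0.06], "rotation": [0.27, -0.28, -0.06]},
  {"gripper": 0, "slide": [0.0, -0.12, -0.09], "rotation": [0.4, -0.42, -0.09]},
  {"gripper": 0, "slide": [0.0, -0.15, -0.12], "rotation": [0.54, -0.56, -0.12]},
  {"gripper": 0, "slide": [0.02, -0.18, -0.14], "rotation": [0.66, -0.7, -0.15]},
  {"gripper": 0, "slide": [0.04, -0.21, -0.16], "rotation": [0.76, -0.85, -0.18]},
  {"gripper": 0, "slide": [0.06, -0.21, -0.17], "rotation": [0.85, -0.98, -0.21]},
  {"gripper": 0, "slide": [0.06, -0.21, -0.17], "rotation": [0.85, -0.99, -0.21]},
])

```text
clock: 6.08
ee_pos: [316.0, -389.3, 359.1]
ee_rot: [[0.478, 0.09, 0.874], [-0.037, 0.996, -0.082], [-0.877, 0.007, 0.48]]
wrist_force: [-0.8, 0.8, -1.0]
finger_gap: 15.1
```

Run:
```python
from h import *
im,c,s=grab("wrist","w8"); print(s["clock"],np.round(s["ee_pos"],1),np.round(s["ee_rot"],3).tolist(),np.round(s["joint_pos"],2),np.round(s["joint_velocities"],2))
print(plan([318,-397,360],Rtool(-.095,np.pi/6)))
```

```text
6.0833 [ 316.  -389.3  359.1] [[0.478, 0.09, 0.874], [-0.037, 0.996, -0.082], [-0.877, 0.007, 0.48]] [-0.02 -0.02  1.05  2.07 -0.53  0.85  1.25] [-0.02  0.   -0.03 -0.06  0.03  0.09  0.01]
(array([ 0.002 , -0.0201,  0.003 ]), array([ 0.0101, -0.0497, -0.0212]))
```

View pics/w8.png

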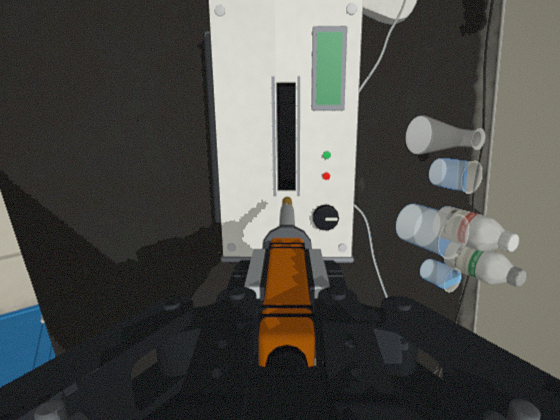

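The tilted view shows the full slot at x of about 286, rows 82-190, with the knob at (326,217). For parallax I'll take a second view 100 mm upslope.

>>> carry_out([
  {"gripper": 0, "slide": [0, 0, 0.09], "rotation": [0.0, -0.05, -0.02]},
  {"gripper": 0, "slide": [0, 0, 0.18], "rotation": [0.0, -0.05, -0.02]},
  {"gripper": 0, "slide": [0, 0, 0.25], "rotation": [0.0, -0.05, -0.02]},
  {"gripper": 0, "slide": [0, 0, 0.25], "rotation": [0.0, -0.05, -0.02]},
  {"gripper": 0, "slide": [0, 0, 0.25], "rotation": [0.0, -0.05, -0.02]},
  {"gripper": 0, "slide": [0, 0, 0.25], "rotation": [0.0, -0.05, -0.02]},
])

```text
clock: 6.63
ee_pos: [406.4, -396.4, 409.6]
ee_rot: [[0.498, 0.086, 0.863], [-0.047, 0.996, -0.072], [-0.866, -0.005, 0.5]]
wrist_force: [0.5, -0.0, -0.8]
finger_gap: 14.7
```

Run:
```python
from h import *
im,c,s=grab("wrist","w9"); print(s["clock"],np.round(s["ee_pos"],1),np.round(s["ee_rot"],3).tolist(),np.round(s["joint_pos"],2),np.round(s["joint_velocities"],2))
crop("w8",200,0,370,260,3,"e8")
crop("w9",90,0,290,260,3,"e9")
```

```text
6.6333 [ 406.4 -396.4  409.6] [[0.498, 0.086, 0.863], [-0.047, 0.996, -0.072], [-0.866, -0.005, 0.5]] [-0.07  0.08  1.    1.91 -0.58  0.9   1.14] [ 0.01 -0.02  0.02  0.02 -0.01 -0.01  0.01]
```

View pics/w9.png

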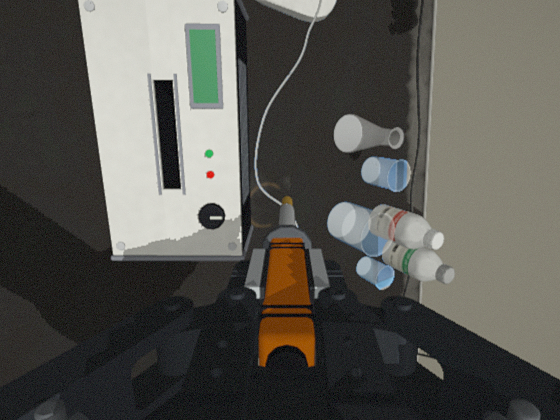

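View pics/e8.png

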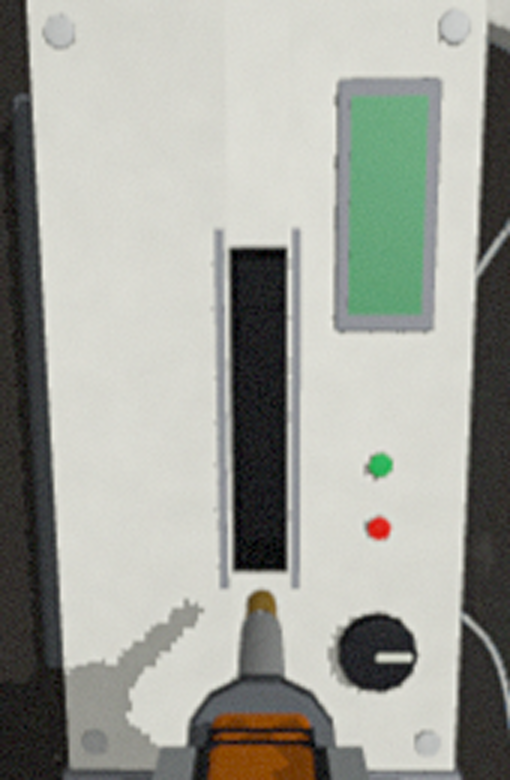

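```bash
cat > slot.py <<'E'
from h import *
def corners(name,box,k=6):
    x0,y0,x1,y1=box; g=cv2.cvtColor(cv2.imread(f"pics/{name}.png"),cv2.COLOR_BGR2GRAY)[y0:y1,x0:x1]
    G=cv2.resize(g,None,fx=k,fy=k,interpolation=cv2.INTER_CUBIC); m=(G<75).astype(np.uint8)
    m=cv2.morphologyEx(m,cv2.MORPH_OPEN,np.ones((25,25),np.uint8))
    cs,_=cv2.findContours(m,cv2.RETR_EXTERNAL,cv2.CHAIN_APPROX_NONE); c=max(cs,key=cv2.contourArea)
    ap=cv2.approxPolyDP(c,12,True)[:,0].astype(float); 
    return (ap+.5)/k-.5+[x0,y0]
def order(q): 
    q=q[np.argsort(q[:,1])]; t=q[:2][np.argsort(q[:2,0])]; b=q[2:][np.argsort(q[2:,0])]; return np.vstack([t,b]) # TL TR BL BR
E
python3 - <<'E'
from slot import *
a=corners("w8",(265,60,312,196));b=corners("w9",(135,60,200,205)); print(a.round(1).tolist(),b.round(1).tolist())
if len(a)==4 and len(b)==4:
    a=order(a);b=order(b);A=load("w8");B=load("w9")
    P=[]
    for i in range(4):
        p,r=tri([(A,a[i]),(B,b[i])]);P.append(p);print(p.round(1),r)
    P=np.array(P);print("mid",P.mean(0).round(1),"len",np.linalg.norm(P[0]-P[2]),np.linalg.norm(P[1]-P[3]),"w",np.linalg.norm(P[0]-P[1]),np.linalg.norm(P[2]-P[3]))
    d=P[0]+P[1]-P[2]-P[3];print("yaw",np.arctan2(-d[0],d[1]),d/np.linalg.norm(d))
    u=P[1]+P[3]-P[0]-P[2];n=np.cross(u,d);print("n",n/np.linalg.norm(n))
E
```

```text
[[276.9, 82.8], [277.8, 188.9], [294.6, 189.2], [294.6, 82.8]] [[154.1, 80.1], [163.8, 187.6], [179.8, 187.9], [171.8, 80.1]]
[ 443.1 -308.4  122.7] [[-0.0, -0.0], [0.0, 0.0]]
[ 456.6 -309.6  131.1] [[-0.0, -0.1], [0.0, 0.1]]
[ 434.6 -406.   121.7] [[0.0, 0.1], [-0.0, -0.1]]
[ 447.2 -406.7  132.6] [[0.0, 0.1], [-0.0, -0.1]]
mid [ 445.4 -357.7  127. ] len 97.97390937398663 97.54399940244768 w 15.90290405069737 16.693514037116827
yaw -0.09182177468405558 [ 0.0916926   0.99578514 -0.00210154]
n [-0.59120671  0.05613671  0.80456404]
```

View pics/e9.png

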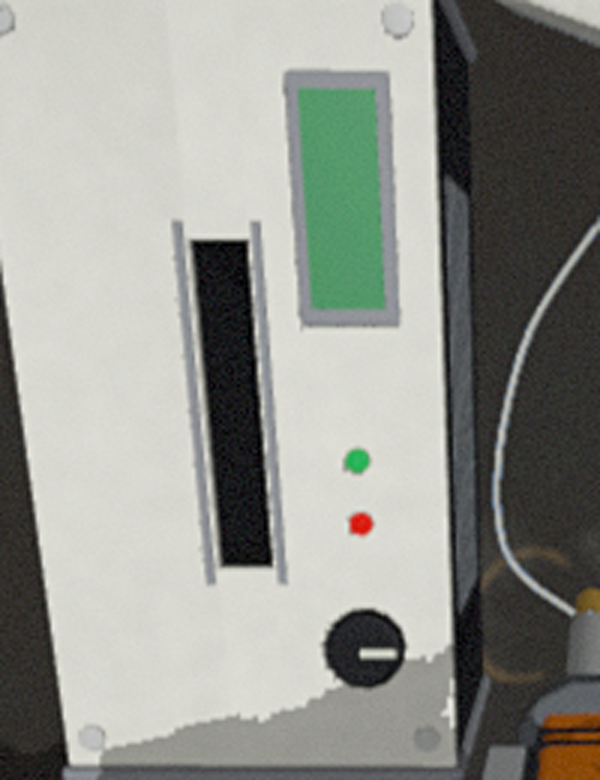

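Run:
```python
from slot import *
A=load("w8");B=load("w9")
a=lambda p:np.array([200+(p[0]+.5)/3-.5,(p[1]+.5)/3-.5]); b=lambda p:np.array([90+(p[0]+.5)/3-.5,(p[1]+.5)/3-.5])
F=[((59,30),(3,19)),((454,26),(397,19)),((95,742),(92,738)),((427,742),(427,738)),((379,465),(357,461)),((378,528),(361,524)),((338,78),(285,72)),((441,80),(388,72)),((432,330),(400,324)),((334,330),(302,324)),((68,772),(66,768))]
P=[]
for p,q in F:
    X,r=tri([(A,a(p)),(B,b(q))]);P.append(X);print(X.round(1),r)
ps=[*P[:10]]
sa=order(corners("w8",(265,60,312,196)));sb=order(corners("w9",(135,60,200,205)))
S=[tri([(A,sa[i]),(B,sb[i])])[0] for i in range(4)]
ps=np.array(ps+S); c=ps.mean(0); n=np.linalg.svd(ps-c)[2][2]; n*=np.sign(n[2]); print("n fit",n, "rms",np.std((ps-c)@n))
for yaw in(-.092,):
  n=Rz(yaw)@[-.5,0,.866]; d=(ps-c)@n; print("known n, resid",d.round(1)," c",c)
  for nm,C,s in(("w8",A,sa),("w9",B,sb)):
    M=np.array([onplane(C,x,c,n) for x in s]); print(nm,M.mean(0).round(1),np.linalg.norm(M[0]-M[2]).round(1),np.linalg.norm(M[0]-M[1]).round(1))
    # slot width/yaw
    e=M[0]+M[1]-M[2]-M[3]; print(np.arctan2(-e[0],e[1]), e/np.linalg.norm(e))
```

```text
[ 407.2 -245.    95.8] [[0.1, 0.5], [-0.1, -0.5]]
[ 501.9 -254.5  156.7] [[-0.0, 0.1], [-0.0, -0.1]]
[ 386.6 -460.9  101.2] [[-0.0, -0.0], [-0.0, 0.0]]
[ 483.5 -469.7  155.9] [[0.0, 0.0], [-0.0, -0.0]]
[ 475.7 -376.   147.1] [[0.0, 0.1], [-0.0, -0.1]]
[ 474.1 -395.8  147.1] [[0.0, 0.1], [-0.0, -0.1]]
[ 472.9 -265.2  140.1] [[-0.0, 0.4], [-0.1, -0.4]]
[ 497.9 -267.9  155.3] [[0.0, -0.2], [0.0, 0.2]]
[ 492.6 -336.4  154.2] [[0.0, -0.2], [0.0, 0.2]]
[ 467.2 -334.1  139. ] [[-0.0, -0.0], [0.0, 0.0]]
[ 376.9 -470.5   97.5] [[0.0, -0.0], [-0.0, 0.0]]
n fit [-0.51699465  0.0512579   0.85445255] rms 1.1907558664610667
known n, resid [-3.7  1.5  1.4  0.1  0.6  0.5  1.1  1.6  0.1 -0.2 -1.1 -0.6 -2.3  0.9]  c [ 460.08477039 -345.43979121  135.75404036]
w8 [ 445.  -357.6  127.7] 97.2 15.8
-0.09074055828496726 [ 9.06160616e-02  9.95885636e-01 -7.27159959e-04]
w9 [ 445.2 -357.6  127.9] 97.5 15.7
-0.09121045622580304 [ 9.10840308e-02  9.95843106e-01 -4.55856588e-04]
```

```bash
python3 - <<'E'
from slot import *
A=load("w8");B=load("w9");C=load("w7");T=load("top1");S=load("scene1")
a=lambda p:np.array([200+(p[0]+.5)/3-.5,(p[1]+.5)/3-.5]); b=lambda p:np.array([90+(p[0]+.5)/3-.5,(p[1]+.5)/3-.5])
for X in ([407.2,-245,96.5],[501.9,-254.5,156.7],[445,-357.6,127.8],[445,-357.6,137.8]): print([proj(c,X).round(1).tolist() for c in (C,T,S)])
for (p,q,w) in [((59,30),(3,19),(352,156)),((454,26),(397,19),(460,211))]:
    print([ (x[0].round(1),x[1]) for x in (tri([(A,a(p)),(C,np.array(w))]),tri([(B,b(q)),(C,np.array(w))]))])
E
python3 -c "
from h import *
crop('w7',320,130,490,310,4,'e7')"
```

```text
[[352.8, 155.4], [379.2, 233.1], [379.7, 283.2]]
[[460.3, 210.8], [384.7, 206.2], [404.5, 248.2]]
[[350.0, 276.3], [410.6, 222.1], [429.3, 289.9]]
[[351.7, 280.9], [411.4, 221.7], [430.4, 287.8]]
[(array([ 405.8, -245.6,  100. ]), [[0.1, 0.1], [-0.1, -0.1]]), (array([ 406.9, -245.7,   96.7]), [[-0.3, 0.2], [0.3, -0.0]])]
[(array([ 501.2, -254.7,  157.6]), [[0.0, 0.0], [-0.0, -0.0]]), (array([ 501.6, -254.7,  157.2]), [[-0.1, 0.1], [0.1, -0.0]])]
```

View pics/e7.png

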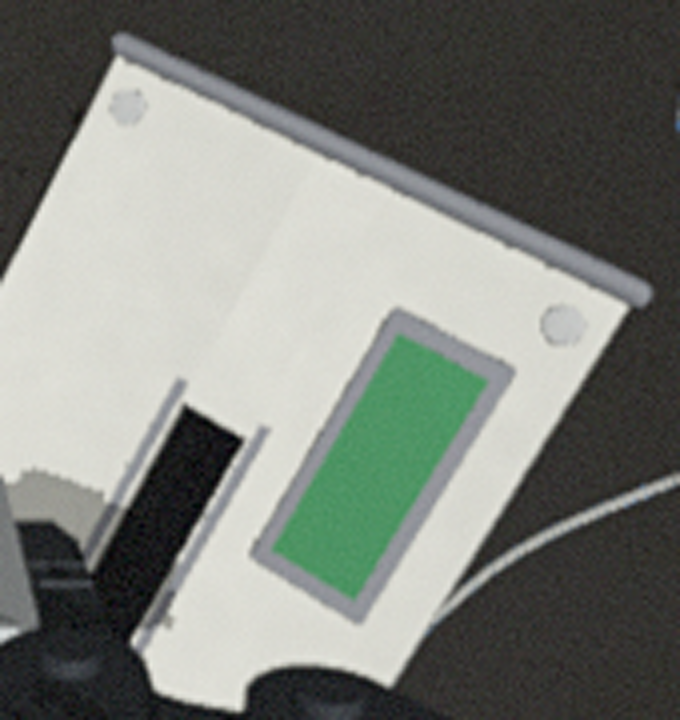

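All three wrist views agree: the mouth is at about (445.1, -357.6, 128) and the yaw is -0.091 rad. The panel's top edge comes out near 162 mm against 170 in the text, so I'll go by the measurement and touch gently. Next I'll check the nose position in the gripper and plan the pre-entry pose at +42 mm along the slot.

```bash
cat >> h.py <<'E'
YAW=-0.091; M0=np.array([445.1,-357.6,128.0]); NL=197.1
def tcp_for(y,depth,nl=NL):
    n=Rz(YAW)@[-.5,0,np.sqrt(.75)]; return M0+Rz(YAW)@[0,y,0]+n*(nl-depth)
def rel(s,nl=NL):
    R=np.array(s["ee_rot"]); e=np.array(s["ee_pos"])+R[:,0]*nl-M0; L=Rz(YAW).T@e
    up=np.array([np.sqrt(.75),0,.5]);n=np.array([-.5,0,np.sqrt(.75)])
    f=Rz(YAW).T@np.array(s["wrist_force"]); return "y %.1f up %.1f depth %.1f | F y %.2f up %.2f n %.2f"%(L[1],L@up,-L@n,f[1],f@up,f@n)
E
python3 - <<'E'
from h import *
f=robot.grab_frame("wrist"); T=np.array(f["T_tool_cam"]); c=(*K(f),T)
print("nose",proj(c,[197.1,0,0]),"collar",proj(c,[101.1,0,0]), "button",proj(c,[12,0,0]))
s=robot.observe(); print(rel(s)); Rt=Rtool(YAW,np.pi/6)
print(plan(tcp_for(42,-40),Rt),plan(tcp_for(42,-15),Rt)); print(np.round(s["ee_rot"],4).tolist(),Rt.round(4).tolist())
crop("w9",240,170,340,300,6,"f9")
E
```

```text
nose [286.96559328 198.42759836] collar [287.27358318 243.0480509 ] button [288.07360037 358.95161854]
y -43.3 up 110.2 depth -64.8 | F y -0.65 up -1.53 n -0.13
(array([ 0.0611,  0.2134, -0.2737]), array([0.0083, 0.0036, 0.0048])) (array([ 0.1236,  0.2135, -0.2738]), array([0.0083, 0.0036, 0.0048]))
[[0.4993, 0.0885, 0.8619], [-0.048, 0.9961, -0.0745], [-0.8651, -0.0042, 0.5016]] [[0.4979, 0.0909, 0.8624], [-0.0454, 0.9959, -0.0787], [-0.866, 0.0, 0.5]]
```

View pics/f9.png

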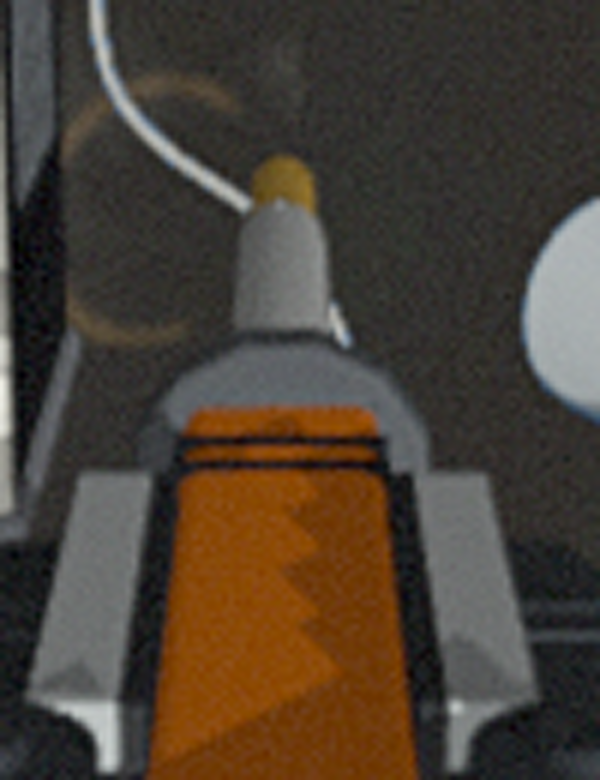

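The nose shows at (287,198), exactly where the grip model predicts. Moving to the pre-entry pose.

>>> carry_out([
  {"gripper": 0, "slide": [0.0, 0.06, -0.08], "rotation": [0.008, 0.004, 0.005]},
  {"gripper": 0, "slide": [0.02, 0.12, -0.16], "rotation": [0.008, 0.004, 0.005]},
  {"gripper": 0, "slide": [0.04, 0.18, -0.24], "rotation": [0.008, 0.004, 0.005]},
  {"gripper": 0, "slide": [0.061, 0.213, -0.274], "rotation": [0.008, 0.004, 0.005]},
  {"gripper": 0, "slide": [0.09, 0.213, -0.274], "rotation": [0.008, 0.004, 0.005]},
  {"gripper": 0, "slide": [0.11, 0.213, -0.274], "rotation": [0.008, 0.004, 0.005]},
  {"gripper": 0, "slide": [0.11, 0.213, -0.274], "rotation": [0.008, 0.004, 0.005]},
  {"gripper": 0, "slide": [0.11, 0.213, -0.274], "rotation": [0.008, 0.004, 0.005]},
])

```text
clock: 7.4
ee_pos: [340.8, -306.4, 316.7]
ee_rot: [[0.499, 0.091, 0.862], [-0.046, 0.996, -0.079], [-0.866, 0.0, 0.501]]
wrist_force: [0.2, -0.1, -0.7]
finger_gap: 14.7
```

Run:
```python
from h import *
for i in range(4):
    im,c,s=grab("wrist","w10" if i==3 else None); print(s["clock"],rel(s))
Rt=Rtool(YAW,np.pi/6); print(plan(tcp_for(42,0),Rt),np.round(s["joint_pos"],2))
grab("scene","s10");crop("scene10" if 0 else "s10",340,200,500,350,4,"g10")
```

```text
7.4 y 41.5 up 0.5 depth -20.5 | F y -0.10 up -0.15 n -0.69
7.45 y 41.2 up 0.9 depth -20.7 | F y -0.30 up -0.69 n -1.36
7.5 y 41.0 up 1.2 depth -20.9 | F y -0.21 up -0.54 n -0.11
7.55 y 40.9 up 1.3 depth -20.9 | F y -0.19 up -1.00 n -0.28
(array([ 0.0521,  0.0023, -0.0026]), array([-0.0005,  0.0041,  0.0021])) [-0.16 -0.15  0.93  2.26 -0.38  0.6   0.98]
```

View pics/w10.png

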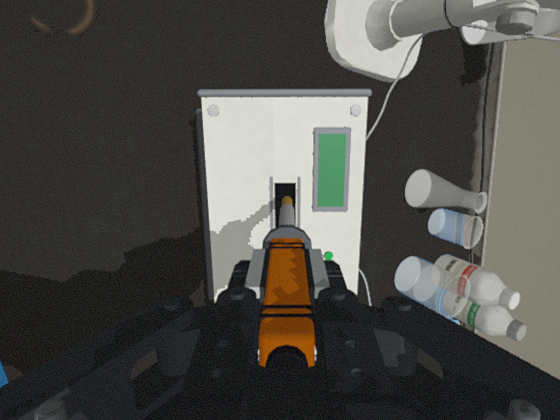

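View pics/g10.png

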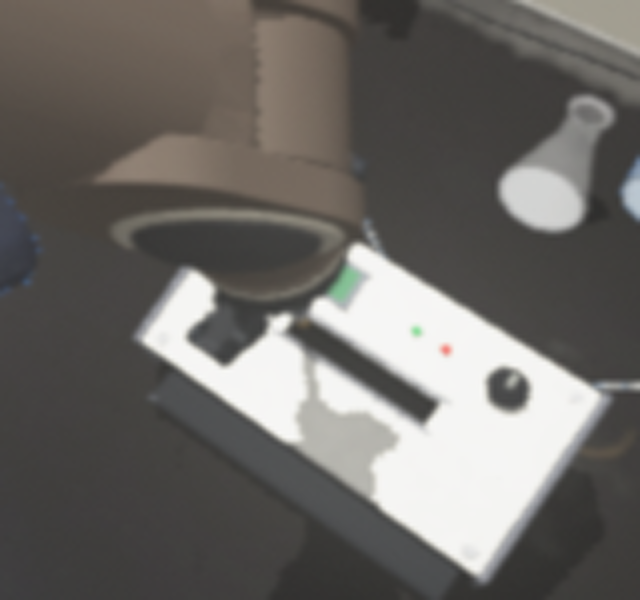

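The nose, at (287,200), is centred across the slot, whose edges sit at about 275 and 296. Entering slowly.

>>> carry_out([
  {"gripper": 0, "slide": [0.025, 0.002, -0.0025], "rotation": [0, 0.004, 0.002]},
  {"gripper": 0, "slide": [0.05, 0.002, -0.0025], "rotation": [0, 0.004, 0.002]},
  {"gripper": 0, "slide": [0.065, 0.002, -0.0025], "rotation": [0, 0.004, 0.002]},
  {"gripper": 0, "slide": [0.08, 0.002, -0.0025], "rotation": [0, 0.004, 0.002]},
  {"gripper": 0, "slide": [0.09, 0.002, -0.0025], "rotation": [0, 0.004, 0.002]},
  {"gripper": 0, "slide": [0.1, 0.002, -0.0025], "rotation": [0, 0.004, 0.002]},
  {"gripper": 0, "slide": [0.1, 0.002, -0.0025], "rotation": [0, 0.004, 0.002]},
])

```text
clock: 8.23
ee_pos: [360.7, -307.4, 281.3]
ee_rot: [[0.497, 0.09, 0.863], [-0.045, 0.996, -0.078], [-0.867, -0.0, 0.499]]
wrist_force: [-0.3, -1.0, -1.1]
finger_gap: 15.0
```

Run:
```python
from h import *
for i in range(3):
    im,c,s=grab("wrist","w11" if i==2 else None); print(s["clock"],rel(s))
```

```text
8.2333 y 42.4 up -0.4 depth 20.0 | F y -1.05 up -0.69 n -0.84
8.2833 y 42.2 up -0.5 depth 19.7 | F y -0.50 up -0.50 n -0.65
8.3333 y 42.0 up -0.3 depth 19.5 | F y -0.08 up -0.45 n -0.95
```

View pics/w11.png

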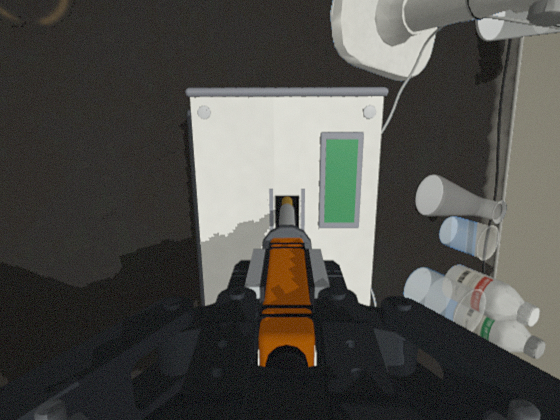

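The nose is inside the slot and centred, with no contact force; the baseline reading is about -0.8 N. Going deeper.

>>> carry_out([
  {"gripper": 0, "slide": [0.02, -0.001, 0], "rotation": [0, 0, 0]},
  {"gripper": 0, "slide": [0.04, -0.001, 0], "rotation": [0, 0, 0]},
  {"gripper": 0, "slide": [0.06, -0.001, 0], "rotation": [0, 0, 0]},
  {"gripper": 0, "slide": [0.076, -0.001, 0], "rotation": [0, 0, 0]},
  {"gripper": 0, "slide": [0.085, -0.001, 0], "rotation": [0, 0, 0]},
  {"gripper": 0, "slide": [0.085, -0.001, 0], "rotation": [0, 0, 0]},
  {"gripper": 0, "slide": [0.085, -0.001, 0], "rotation": [0, 0, 0]},
])

```text
clock: 8.97
ee_pos: [377.0, -309.7, 252.4]
ee_rot: [[0.497, 0.091, 0.863], [-0.045, 0.996, -0.079], [-0.866, 0.0, 0.499]]
wrist_force: [-0.1, 0.7, 0.3]
finger_gap: 14.6
```

Run:
```python
from h import *
for i in range(4):
    im,c,s=grab("wrist"); print(s["clock"],rel(s))
```

```text
8.9667 y 41.5 up -0.4 depth 53.3 | F y 0.71 up -0.04 n 0.35
9.0167 y 41.5 up -0.1 depth 53.1 | F y 0.05 up 0.08 n -0.48
9.0667 y 41.5 up 0.1 depth 53.0 | F y -0.03 up -0.89 n -1.11
9.1167 y 41.6 up 0.2 depth 53.1 | F y 0.31 up -0.56 n -1.50
```

>>> carry_out([
  {"gripper": 0, "slide": [0.005, 0, 0], "rotation": [0, 0, 0]},
  {"gripper": 0, "slide": [0.01, 0, 0], "rotation": [0, 0, 0]},
  {"gripper": 0, "slide": [0.01, 0, 0], "rotation": [0, 0, 0]},
  {"gripper": 0, "slide": [0.01, 0, 0], "rotation": [0, 0, 0]},
])

```text
clock: 9.5
ee_pos: [379.3, -309.6, 248.7]
ee_rot: [[0.497, 0.091, 0.863], [-0.045, 0.996, -0.079], [-0.866, 0.0, 0.499]]
wrist_force: [-0.2, 0.5, -0.2]
finger_gap: 15.4
```

Run:
```python
from h import *
for i in range(4):
    im,c,s=grab("wrist"); print(s["clock"],rel(s))
```

```text
9.5 y 41.9 up -0.3 depth 57.6 | F y 0.47 up -0.37 n -0.06
9.55 y 41.8 up -0.4 depth 57.6 | F y 0.08 up -1.32 n -0.66
9.6 y 41.7 up -0.3 depth 57.5 | F y -0.12 up -0.87 n -0.49
9.65 y 41.7 up -0.3 depth 57.5 | F y 0.00 up -0.36 n -0.74
```

Still free at depth 57.5, with the floor nominally at 58. Going 3 mm further.

>>> carry_out([
  {"gripper": 0, "slide": [0.004, 0, 0], "rotation": [0, 0, 0]},
  {"gripper": 0, "slide": [0.008, 0, 0], "rotation": [0, 0, 0]},
  {"gripper": 0, "slide": [0.008, 0, 0], "rotation": [0, 0, 0]},
])

```text
clock: 9.95
ee_pos: [381.1, -309.7, 245.9]
ee_rot: [[0.498, 0.091, 0.863], [-0.045, 0.996, -0.079], [-0.866, 0.0, 0.5]]
wrist_force: [0.2, 0.2, 0.4]
finger_gap: 15.0
```

```bash
cat > ob.py <<'E'
from h import *
import sys
N=int(sys.argv[1]) if len(sys.argv)>1 else 4
F=[]
for i in range(N):
    im,c,s=grab("wrist"); F.append(Rz(YAW).T@np.array(s["wrist_force"]))
F=np.mean(F,0); up=np.array([np.sqrt(.75),0,.5]);n=np.array([-.5,0,np.sqrt(.75)])
print("t %.2f"%s["clock"],rel(s),"|| mean Fy %.2f up %.2f n %.2f"%(F[1],F@up,F@n),"gap %.1f"%s["finger_gap"])
E
python3 ob.py
```

```text
t 10.10 y 41.8 up -0.1 depth 60.7 | F y -0.50 up -0.44 n 0.75 || mean Fy 0.07 up -0.11 n 0.70 gap 15.2
```

>>> carry_out([
  {"gripper": 0, "slide": [0.004, 0, 0], "rotation": [0, 0, 0]},
  {"gripper": 0, "slide": [0.008, 0, 0], "rotation": [0, 0, 0]},
  {"gripper": 0, "slide": [0.008, 0, 0], "rotation": [0, 0, 0]},
])

```text
clock: 10.4
ee_pos: [382.6, -309.9, 243.1]
ee_rot: [[0.498, 0.091, 0.863], [-0.045, 0.996, -0.079], [-0.866, 0.0, 0.5]]
wrist_force: [-0.7, 0.4, 1.6]
finger_gap: 14.8
```

```bash
python3 ob.py
```

```text
t 10.55 y 41.8 up -0.1 depth 63.9 | F y 0.12 up 0.28 n 1.56 || mean Fy 0.17 up 0.04 n 1.40 gap 15.0
```

Floor contact came at a depth of about 59, and the spring force is rising as specified. I'll press a little more and start sliding in -y, in 5 mm steps.

>>> carry_out([
  {"gripper": 0, "slide": [0.004, 0, 0], "rotation": [0, 0, 0]},
  {"gripper": 0, "slide": [0.004, -0.006, 0], "rotation": [0, 0, 0]},
  {"gripper": 0, "slide": [0.004, -0.012, 0], "rotation": [0, 0, 0]},
  {"gripper": 0, "slide": [0.004, -0.012, 0], "rotation": [0, 0, 0]},
])

```text
clock: 10.93
ee_pos: [382.7, -314.9, 241.8]
ee_rot: [[0.497, 0.09, 0.863], [-0.045, 0.996, -0.079], [-0.866, 0.001, 0.499]]
wrist_force: [-0.5, 1.9, 2.0]
finger_gap: 15.1
```

```bash
python3 ob.py 3
```

```text
t 11.03 y 37.1 up -0.4 depth 65.5 | F y 1.30 up 0.52 n 1.69 || mean Fy 1.57 up 0.24 n 1.90 gap 15.2
```

>>> carry_out([
  {"gripper": 0, "slide": [0, -0.006, 0], "rotation": [0, 0, 0]},
  {"gripper": 0, "slide": [0, -0.012, 0], "rotation": [0, 0, 0]},
  {"gripper": 0, "slide": [0, -0.012, 0], "rotation": [0, 0, 0]},
])

```text
clock: 11.33
ee_pos: [382.4, -320.0, 241.9]
ee_rot: [[0.497, 0.091, 0.863], [-0.046, 0.996, -0.079], [-0.866, -0.0, 0.5]]
wrist_force: [-1.3, 1.4, 1.5]
finger_gap: 15.3
```

```bash
python3 ob.py 3
```

```text
t 11.43 y 31.8 up -0.3 depth 65.5 | F y 2.38 up -0.00 n 0.81 || mean Fy 1.81 up -0.14 n 1.80 gap 14.9
```

>>> carry_out([
  {"gripper": 0, "slide": [0, -0.006, 0], "rotation": [0, 0, 0]},
  {"gripper": 0, "slide": [0, -0.012, 0], "rotation": [0, 0, 0]},
  {"gripper": 0, "slide": [0, -0.012, 0], "rotation": [0, 0, 0]},
])

```text
clock: 11.73
ee_pos: [382.0, -325.3, 242.0]
ee_rot: [[0.497, 0.092, 0.863], [-0.047, 0.996, -0.079], [-0.866, -0.001, 0.5]]
wrist_force: [-0.6, -0.5, -1.3]
finger_gap: 15.1
```

```bash
python3 ob.py 3
```

```text
t 11.83 y 26.7 up -0.3 depth 65.5 | F y -0.18 up -0.19 n -1.00 || mean Fy -0.16 up -0.53 n -0.83 gap 15.1
```

The tip dropped at y = 26.7. Normal force fell to baseline (1.8 to -0.8 N) and the friction force vanished. Pushing into the recess now.

>>> carry_out([
  {"gripper": 0, "slide": [0.005, 0, 0], "rotation": [0, 0, 0]},
  {"gripper": 0, "slide": [0.01, 0, 0], "rotation": [0, 0, 0]},
  {"gripper": 0, "slide": [0.01, 0, 0], "rotation": [0, 0, 0]},
])

```text
clock: 12.13
ee_pos: [383.9, -324.8, 238.3]
ee_rot: [[0.497, 0.091, 0.863], [-0.046, 0.996, -0.079], [-0.866, -0.0, 0.5]]
wrist_force: [-0.1, -0.1, 0.4]
finger_gap: 14.9
```

```bash
python3 ob.py 3
```

```text
t 12.23 y 27.0 up -0.3 depth 69.4 | F y -0.28 up -0.96 n 1.65 || mean Fy -0.07 up -0.55 n 1.32 gap 15.1
```

>>> carry_out([
  {"gripper": 0, "slide": [0.005, 0, 0], "rotation": [0, 0, 0]},
  {"gripper": 0, "slide": [0.01, 0, 0], "rotation": [0, 0, 0]},
  {"gripper": 0, "slide": [0.01, 0, 0], "rotation": [0, 0, 0]},
])

```text
clock: 12.53
ee_pos: [385.9, -324.9, 234.9]
ee_rot: [[0.497, 0.091, 0.863], [-0.046, 0.996, -0.079], [-0.866, -0.0, 0.5]]
wrist_force: [-1.5, 0.2, 2.0]
finger_gap: 14.9
```

```bash
python3 ob.py 3
```

```text
t 12.63 y 27.1 up -0.2 depth 73.3 | F y -0.60 up -0.70 n 2.73 || mean Fy -0.51 up -0.70 n 2.72 gap 15.0
```

>>> carry_out([
  {"gripper": 0, "slide": [0.003, 0, 0], "rotation": [0, 0, 0]},
  {"gripper": 0, "slide": [0.006, 0, 0], "rotation": [0, 0, 0]},
  {"gripper": 0, "slide": [0.006, 0, 0], "rotation": [0, 0, 0]},
])

```text
clock: 12.93
ee_pos: [387.2, -325.0, 232.9]
ee_rot: [[0.498, 0.091, 0.863], [-0.046, 0.996, -0.079], [-0.866, -0.0, 0.5]]
wrist_force: [-2.8, -0.4, 2.9]
finger_gap: 15.3
```

```bash
python3 ob.py 3
```

```text
t 13.03 y 27.3 up -0.2 depth 75.9 | F y -1.16 up -1.14 n 3.19 || mean Fy -0.72 up -1.06 n 3.32 gap 14.9
```

>>> carry_out([
  {"gripper": 0, "slide": [0.005, 0, 0], "rotation": [0, 0, 0]},
  {"gripper": 0, "slide": [0.01, 0, 0], "rotation": [0, 0, 0]},
  {"gripper": 0, "slide": [0.01, 0, 0], "rotation": [0, 0, 0]},
])

```text
clock: 13.33
ee_pos: [389.2, -325.1, 229.3]
ee_rot: [[0.498, 0.091, 0.863], [-0.045, 0.996, -0.079], [-0.866, 0.0, 0.5]]
wrist_force: [-2.2, -0.9, 2.0]
finger_gap: 15.2
```

```bash
python3 ob.py 4
```

```text
t 13.48 y 27.3 up -0.2 depth 79.9 | F y -1.73 up -0.58 n 3.69 || mean Fy -1.43 up -0.97 n 3.31 gap 14.8
```

>>> carry_out([
  {"gripper": 0, "slide": [0.005, 0, 0], "rotation": [0, 0, 0]},
  {"gripper": 0, "slide": [0.008, 0, 0], "rotation": [0, 0, 0]},
  {"gripper": 0, "slide": [0.008, 0, 0], "rotation": [0, 0, 0]},
])

```text
clock: 13.78
ee_pos: [390.8, -325.2, 226.6]
ee_rot: [[0.498, 0.091, 0.863], [-0.045, 0.996, -0.079], [-0.866, 0.0, 0.5]]
wrist_force: [-1.7, -1.3, 3.0]
finger_gap: 15.1
```

```bash
python3 ob.py 4
```

```text
t 13.93 y 27.4 up -0.2 depth 83.1 | F y 0.06 up -0.51 n 3.10 || mean Fy -1.00 up -0.66 n 2.99 gap 14.8
```

>>> carry_out([
  {"gripper": 0, "slide": [0.0025, 0, 0], "rotation": [0, 0, 0]},
  {"gripper": 0, "slide": [0.005, 0, 0], "rotation": [0, 0, 0]},
  {"gripper": 0, "slide": [0.005, 0, 0], "rotation": [0, 0, 0]},
])

```text
clock: 14.23
ee_pos: [391.7, -325.5, 225.2]
ee_rot: [[0.498, 0.091, 0.862], [-0.046, 0.996, -0.079], [-0.866, -0.0, 0.5]]
wrist_force: [-7.7, 1.1, 8.9]
finger_gap: 15.1
```

```bash
python3 ob.py 4; python3 -c "
from h import *
grab('wrist','w12')"
```

```text
t 14.38 y 27.1 up -0.0 depth 84.8 | F y -1.10 up -0.96 n 10.25 || mean Fy -0.31 up -1.33 n 10.41 gap 14.8
```

View pics/w12.png

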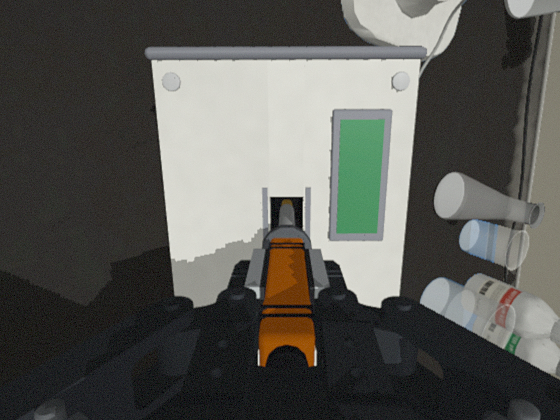

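The force jumped to about 11 N net at depth 84.8, so the stop is reached, and the handle hasn't moved in the grip. One slightly firmer push to be sure, then withdraw.

>>> carry_out([
  {"gripper": 0, "slide": [0.003, 0, 0], "rotation": [0, 0, 0]},
  {"gripper": 0, "slide": [0.004, 0, 0], "rotation": [0, 0, 0]},
  {"gripper": 0, "slide": [0.004, 0, 0], "rotation": [0, 0, 0]},
  {"gripper": 0, "slide": [0.004, 0, 0], "rotation": [0, 0, 0]},
])

```text
clock: 14.82
ee_pos: [392.1, -325.9, 224.6]
ee_rot: [[0.499, 0.092, 0.862], [-0.046, 0.996, -0.08], [-0.865, 0.0, 0.501]]
wrist_force: [-13.4, 1.9, 18.8]
finger_gap: 15.2
```

```bash
python3 ob.py 3
```

```text
t 14.92 y 26.6 up 0.4 depth 85.6 | F y 1.21 up -1.71 n 23.08 || mean Fy 0.76 up -1.94 n 23.08 gap 15.0
```

The stop is solid at 24 N, so the plunger is home. Withdrawing along the normal.

>>> carry_out([
  {"gripper": 0, "slide": [-0.02, 0, 0], "rotation": [0, 0, 0]},
  {"gripper": 0, "slide": [-0.06, 0, 0], "rotation": [0, 0, 0]},
  {"gripper": 0, "slide": [-0.12, 0, 0], "rotation": [0, 0, 0]},
  {"gripper": 0, "slide": [-0.19, 0, 0], "rotation": [0, 0, 0]},
  {"gripper": 0, "slide": [-0.26, 0, 0], "rotation": [0, 0, 0]},
  {"gripper": 0, "slide": [-0.33, 0, 0], "rotation": [0, 0, 0]},
  {"gripper": 0, "slide": [-0.38, 0, 0], "rotation": [0, 0, 0]},
  {"gripper": 0, "slide": [-0.38, 0, 0], "rotation": [0, 0, 0]},
])

```text
clock: 15.63
ee_pos: [316.2, -319.0, 358.6]
ee_rot: [[0.502, 0.091, 0.86], [-0.047, 0.996, -0.078], [-0.864, -0.002, 0.504]]
wrist_force: [1.2, -0.5, -0.7]
finger_gap: 14.8
```

```bash
python3 ob.py 2; python3 -c "
from h import *
im,c,s=grab('wrist','w13'); crop('w13',240,170,340,300,6,'f13')
print(np.round(s['ee_pos'],1),np.round(s['joint_pos'],2))
print(plan([330,-250,390],Rtool(-.095,0.)))
"
```

```text
t 15.68 y 27.3 up 1.4 depth -66.7 | F y -0.12 up -0.57 n -1.23 || mean Fy -0.24 up 0.09 n -1.22 gap 15.1
[ 317.1 -317.9  355.4] [ 0.29 -0.15  0.56  2.19 -0.42  0.73  1.04]
(array([-0.0685,  0.1714,  0.0588]), array([ 0.0101,  1.0453, -0.005 ]))
```

View pics/f13.png

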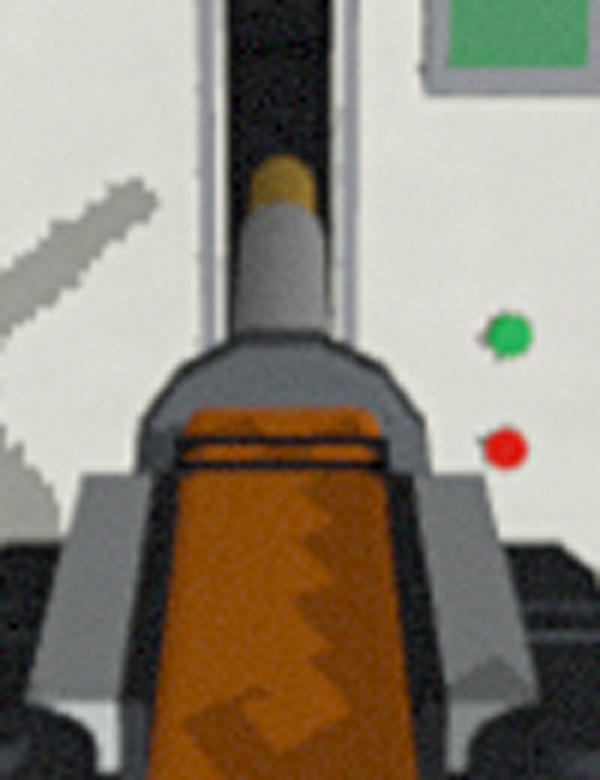

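The probe hasn't slipped: the close-up is identical to the one before insertion. Retracing the path back to the stand.

>>> carry_out([
  {"gripper": 0, "slide": [-0.03, 0.02, 0.0], "rotation": [0, 0.13, 0]},
  {"gripper": 0, "slide": [-0.05, 0.04, 0.01], "rotation": [0, 0.27, 0]},
  {"gripper": 0, "slide": [-0.06, 0.07, 0.02], "rotation": [0, 0.41, 0]},
  {"gripper": 0, "slide": [-0.07, 0.1, 0.03], "rotation": [0, 0.55, 0]},
  {"gripper": 0, "slide": [-0.07, 0.13, 0.04], "rotation": [0, 0.69, 0]},
  {"gripper": 0, "slide": [-0.07, 0.16, 0.05], "rotation": [0, 0.83, 0]},
  {"gripper": 0, "slide": [-0.07, 0.17, 0.06], "rotation": [0, 0.96, 0]},
  {"gripper": 0, "slide": [-0.07, 0.17, 0.06], "rotation": [0, 1.0, 0]},
])

```text
clock: 16.45
ee_pos: [332.1, -249.4, 389.8]
ee_rot: [[0.017, 0.086, 0.996], [0.001, 0.996, -0.086], [-1.0, 0.002, 0.017]]
wrist_force: [0.9, -0.3, -0.8]
finger_gap: 15.3
```

```bash
python3 -c "
from h import *
s=robot.observe(); print(s['clock'],np.round(s['ee_pos'],1),np.round(s['joint_pos'],2))
print(plan([355,-60,390],Rtool(.6,0.)),plan([355,-120,390],Rtool(.4,0.)))
"
```

```text
16.45 [ 332.1 -249.4  389.8] [ 0.27 -0.05  0.25  1.96  0.    1.22  0.44]
(array([0.0008, 0.4766, 0.0166]), array([-1.3715,  0.0342,  0.0078])) (array([0.0007, 0.3271, 0.0295]), array([-0.9715,  0.0345,  0.0043]))
```

>>> carry_out([
  {"gripper": 0, "slide": [0, 0.05, 0.005], "rotation": [-0.1, 0.01, 0]},
  {"gripper": 0, "slide": [0, 0.12, 0.01], "rotation": [-0.22, 0.02, 0]},
  {"gripper": 0, "slide": [0, 0.19, 0.015], "rotation": [-0.35, 0.03, 0]},
  {"gripper": 0, "slide": [0, 0.26, 0.015], "rotation": [-0.48, 0.034, 0]},
  {"gripper": 0, "slide": [0, 0.33, 0.015], "rotation": [-0.61, 0.034, 0]},
  {"gripper": 0, "slide": [0, 0.4, 0.015], "rotation": [-0.74, 0.034, 0]},
  {"gripper": 0, "slide": [0, 0.47, 0.015], "rotation": [-0.87, 0.034, 0]},
  {"gripper": 0, "slide": [0, 0.53, 0.015], "rotation": [-0.97, 0.034, 0]},
])

```text
clock: 17.12
ee_pos: [354.8, -39.0, 390.2]
ee_rot: [[0.005, -0.388, 0.922], [-0.003, 0.922, 0.388], [-1.0, -0.004, 0.003]]
wrist_force: [0.1, -1.1, -0.8]
finger_gap: 15.0
```

```bash
python3 -c "
from h import *
s=robot.observe(); print(s['clock'],np.round(s['ee_pos'],1),np.round(s['joint_pos'],2))
t=np.radians(75.3)
print(plan([449.9,251.8,390],Rtool(t,0.)),plan([410,120,390],Rtool(.9,0.)))
"
```

```text
17.1167 [354.8 -39.  390.2] [ 0.02 -0.14 -0.04  2.04 -0.    1.24  0.38]
(array([-2.000e-04,  5.776e-01,  5.014e-01]), array([-1.8311,  0.0024,  0.0112])) (array([2.000e-04, 3.127e-01, 2.815e-01]), array([-1.0026,  0.0046,  0.0102]))
```

>>> carry_out([
  {"gripper": 0, "slide": [0, 0.05, 0.045], "rotation": [-0.1, 0, 0]},
  {"gripper": 0, "slide": [0, 0.12, 0.1], "rotation": [-0.22, 0, 0]},
  {"gripper": 0, "slide": [0, 0.19, 0.165], "rotation": [-0.35, 0, 0]},
  {"gripper": 0, "slide": [0, 0.26, 0.225], "rotation": [-0.48, 0, 0]},
  {"gripper": 0, "slide": [0, 0.33, 0.285], "rotation": [-0.61, 0, 0]},
  {"gripper": 0, "slide": [0, 0.4, 0.345], "rotation": [-0.74, 0, 0]},
  {"gripper": 0, "slide": [0, 0.46, 0.4], "rotation": [-0.87, 0, 0]},
  {"gripper": 0, "slide": [0, 0.51, 0.44], "rotation": [-0.97, 0, 0]},
])

```text
clock: 17.78
ee_pos: [439.6, 217.7, 389.1]
ee_rot: [[0.004, -0.774, 0.634], [-0.003, 0.634, 0.774], [-1.0, -0.005, 0.0]]
wrist_force: [0.3, 0.2, -0.2]
finger_gap: 14.8
```

```bash
python3 -c "
from h import *
s=robot.observe(); print(s['clock'],np.round(s['ee_pos'],1),np.round(s['joint_pos'],2))
t=np.radians(75.3)
print(plan([449.9,251.8,380],Rtool(t,0.)))
"
```

```text
17.7833 [439.6 217.7 389.1] [-0.27  0.13 -0.32  1.77  0.05  1.24  0.28]
(array([0.0225, 0.0343, 0.0823]), array([-0.8594, -0.002 ,  0.0091]))
```

>>> carry_out([
  {"gripper": 0, "slide": [0, 0.01, 0.03], "rotation": [-0.15, 0, 0]},
  {"gripper": 0, "slide": [0, 0.02, 0.06], "rotation": [-0.35, 0, 0]},
  {"gripper": 0, "slide": [0.01, 0.034, 0.082], "rotation": [-0.55, 0, 0]},
  {"gripper": 0, "slide": [0.02, 0.034, 0.082], "rotation": [-0.75, 0, 0.005]},
  {"gripper": 0, "slide": [0.02, 0.034, 0.082], "rotation": [-0.86, 0, 0.009]},
  {"gripper": 0, "slide": [0.02, 0.034, 0.082], "rotation": [-0.86, 0, 0.009]},
  {"gripper": 0, "slide": [0.02, 0.034, 0.082], "rotation": [-0.86, 0, 0.009]},
])

```text
clock: 18.37
ee_pos: [449.8, 248.8, 381.5]
ee_rot: [[0.0, -0.965, 0.261], [-0.002, 0.261, 0.965], [-1.0, -0.001, -0.002]]
wrist_force: [-0.2, -0.2, -0.2]
finger_gap: 15.1
```

```bash
python3 -c "
from h import *
for i in range(4):
    im,c,s=grab('wrist','w14'); print(s['clock'],np.round(s['ee_pos'],1),np.round(s['ee_rot'],4).tolist())
t=np.radians(75.3)
print(plan([449.9,251.8,315],Rtool(t,0.)),proj(c,[450.,251.7,106]))
crop('w14',220,120,350,300,4,'f14')
"
```

```text
18.3667 [449.8 248.8 381.5] [[0.0001, -0.9655, 0.2606], [-0.0024, 0.2606, 0.9654], [-1.0, -0.0007, -0.0022]]
18.4167 [449.8 248.8 382. ] [[0.0008, -0.9653, 0.261], [-0.0024, 0.261, 0.9653], [-1.0, -0.0014, -0.0021]]
18.4667 [449.8 248.8 382.3] [[0.0015, -0.9654, 0.2608], [-0.0023, 0.2608, 0.9654], [-1.0, -0.002, -0.0018]]
18.5167 [449.8 248.9 382.6] [[0.0019, -0.9655, 0.2604], [-0.0022, 0.2604, 0.9655], [-1.0, -0.0024, -0.0016]]
(array([0.1694, 0.002 , 0.0072]), array([-0.0129, -0.003 ,  0.0054])) [290.03256346 179.18320558]
```

View pics/f14.png

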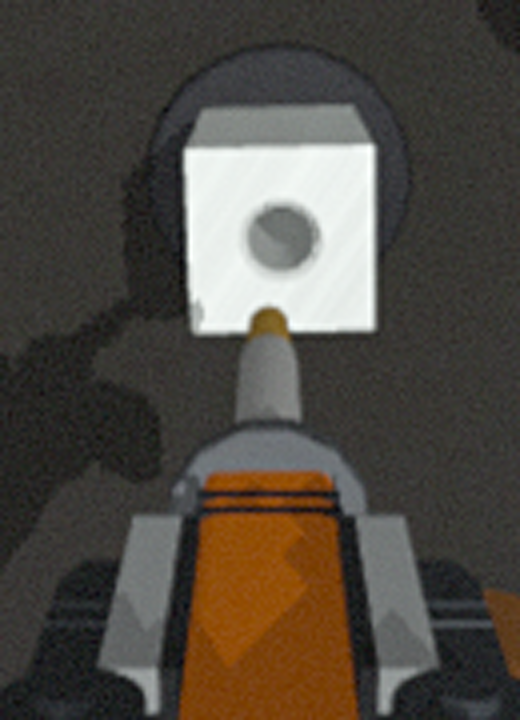

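The hole is seen at (290.6,179.5) against a predicted (290.0,179.2), so they agree. Lowering to just above the block with the corrections applied.

>>> carry_out([
  {"gripper": 0, "slide": [0.06, 0.002, 0.007], "rotation": [-0.013, -0.003, 0.0055]},
  {"gripper": 0, "slide": [0.12, 0.002, 0.007], "rotation": [-0.013, -0.003, 0.0055]},
  {"gripper": 0, "slide": [0.16, 0.002, 0.007], "rotation": [-0.013, -0.003, 0.0055]},
  {"gripper": 0, "slide": [0.165, 0.002, 0.007], "rotation": [-0.013, -0.003, 0.0055]},
  {"gripper": 0, "slide": [0.165, 0.002, 0.007], "rotation": [-0.013, -0.003, 0.0055]},
  {"gripper": 0, "slide": [0.165, 0.002, 0.007], "rotation": [-0.013, -0.003, 0.0055]},
])

```text
clock: 19.07
ee_pos: [450.2, 252.2, 318.0]
ee_rot: [[0.001, -0.968, 0.253], [0.001, 0.253, 0.968], [-1.0, -0.001, 0.001]]
wrist_force: [0.4, -0.3, -0.5]
finger_gap: 15.2
```

```bash
python3 -c "
from h import *
for i in range(4):
    im,c,s=grab('wrist','w15'); 
print(s['clock'],np.round(s['ee_pos'],1),np.round(s['ee_rot'],4).tolist())
t=np.radians(75.3)
R=np.array(s['ee_rot']);print('nose',s['ee_pos']+R[:,0]*197.1)
print(plan([449.9,251.8,208],Rtool(t,0.)),proj(c,[450.,251.7,106]))
crop('w15',220,120,350,300,4,'f15')
"
```

```text
19.2167 [450.3 252.2 318.2] [[0.0021, -0.9676, 0.2526], [0.0009, 0.2526, 0.9676], [-1.0, -0.0018, 0.0014]]
nose [450.71592387 252.3725765  121.14448446]
(array([ 0.2752,  0.001 , -0.0013]), array([0.0025, 0.0024, 0.0032])) [285.77927323 194.87704784]
```

View pics/f15.png

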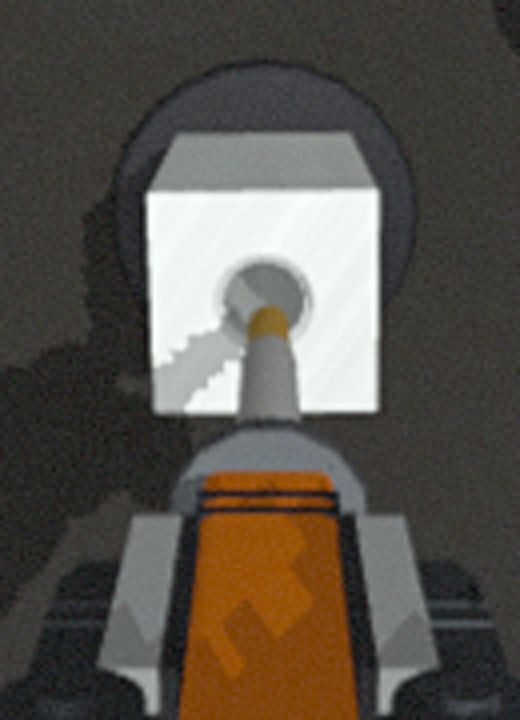

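The nose is aligned to within about 1 mm, with 3.5 mm or more of clearance. Inserting.

>>> carry_out([
  {"gripper": 0, "slide": [0.03, 0.001, -0.001], "rotation": [0.002, 0.002, 0.003]},
  {"gripper": 0, "slide": [0.07, 0.001, -0.001], "rotation": [0.002, 0.002, 0.003]},
  {"gripper": 0, "slide": [0.12, 0.001, -0.001], "rotation": [0.002, 0.002, 0.003]},
  {"gripper": 0, "slide": [0.17, 0.001, -0.001], "rotation": [0.002, 0.002, 0.003]},
  {"gripper": 0, "slide": [0.22, 0.001, -0.001], "rotation": [0.002, 0.002, 0.003]},
  {"gripper": 0, "slide": [0.255, 0.001, -0.001], "rotation": [0.002, 0.002, 0.003]},
  {"gripper": 0, "slide": [0.255, 0.001, -0.001], "rotation": [0.002, 0.002, 0.003]},
  {"gripper": 0, "slide": [0.255, 0.001, -0.001], "rotation": [0.002, 0.002, 0.003]},
])

```text
clock: 19.93
ee_pos: [449.0, 251.4, 214.3]
ee_rot: [[-0.003, -0.967, 0.253], [-0.001, 0.253, 0.967], [-1.0, 0.003, -0.002]]
wrist_force: [0.6, -0.9, -0.2]
finger_gap: 15.2
```

```bash
python3 -c "
from h import *
for i in range(4):
    im,c,s=grab('wrist','w16'); print(np.round(s['wrist_force'],1))
print(s['clock'],np.round(s['ee_pos'],1))
t=np.radians(75.3)
print(plan([449.9,251.8,207.3],Rtool(t,0.)))
"
```

```text
[ 0.6 -0.9 -0.2]
[-0.5  0.4  0.1]
[-0.8 -0.7 -1.2]
[ 0.6 -0.7 -1.1]
20.0833 [449.8 251.9 216. ]
(array([ 0.0218, -0.0002, -0.0002]), array([0.0006, 0.0003, 0.0002]))
```

>>> carry_out([
  {"gripper": 0, "slide": [0.01, 0, 0], "rotation": [0, 0, 0]},
  {"gripper": 0, "slide": [0.02, 0, 0], "rotation": [0, 0, 0]},
  {"gripper": 0, "slide": [0.022, 0, 0], "rotation": [0, 0, 0]},
  {"gripper": 0, "slide": [0.022, 0, 0], "rotation": [0, 0, 0]},
])

```text
clock: 20.47
ee_pos: [449.7, 251.8, 207.1]
ee_rot: [[-0.0, -0.967, 0.253], [-0.0, 0.253, 0.967], [-1.0, -0.0, -0.0]]
wrist_force: [-1.7, -1.4, 8.3]
finger_gap: 14.7
```

```bash
python3 -c "
from h import *
for i in range(4):
    im,c,s=grab('wrist','w17'); print(np.round(s['wrist_force'],1),np.round(s['ee_pos'],1))
print(s['clock'])
"
```

```text
[-1.7 -1.4  8.3] [449.7 251.8 207.1]
[-1.2 -1.3  9.4] [449.8 251.7 207.1]
[-2.3 -1.3  8.5] [449.8 251.8 207.1]
[-1.7 -1.   8.4] [449.7 251.7 207.1]
20.6167
```

View pics/w17.png

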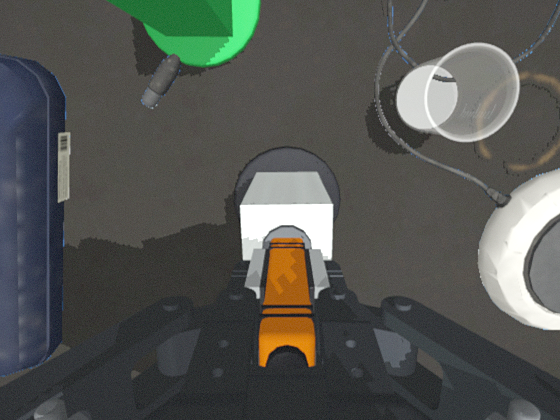

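The collar is seated: 9 N, and the TCP at 207.1, the same as at the grasp. The picture matches the one at the grasp. Releasing and retreating straight up.

>>> carry_out([
  {"gripper": 0.3, "slide": [0, 0, 0], "rotation": [0, 0, 0]},
  {"gripper": 1, "slide": [0, 0, 0], "rotation": [0, 0, 0]},
  {"gripper": 1, "slide": [0, 0, 0], "rotation": [0, 0, 0]},
  {"gripper": 1, "slide": [0, 0, 0], "rotation": [0, 0, 0]},
  {"gripper": 1, "slide": [0, 0, 0], "rotation": [0, 0, 0]},
  {"gripper": 1, "slide": [0, 0, 0], "rotation": [0, 0, 0]},
])

```text
clock: 21.17
ee_pos: [449.3, 251.5, 206.0]
ee_rot: [[-0.002, -0.967, 0.253], [-0.001, 0.253, 0.967], [-1.0, 0.001, -0.001]]
wrist_force: [-0.3, 0.2, -0.6]
finger_gap: 83.7
```

>>> carry_out([
  {"gripper": 1, "slide": [-0.03, 0, 0], "rotation": [0, 0, 0]},
  {"gripper": 1, "slide": [-0.1, 0, 0], "rotation": [0, 0, 0]},
  {"gripper": 1, "slide": [-0.2, 0, 0], "rotation": [0, 0, 0]},
  {"gripper": 1, "slide": [-0.3, 0, 0], "rotation": [0, 0, 0]},
  {"gripper": 1, "slide": [-0.34, 0, 0], "rotation": [0, 0, 0]},
  {"gripper": 1, "slide": [-0.34, 0, 0], "rotation": [0, 0, 0]},
  {"gripper": 1, "slide": [-0.34, 0, 0], "rotation": [0, 0, 0]},
])

```text
clock: 21.75
ee_pos: [449.8, 251.8, 343.0]
ee_rot: [[0.0, -0.967, 0.253], [0.0, 0.253, 0.967], [-1.0, -0.0, 0.0]]
wrist_force: [-0.1, -0.8, -0.2]
finger_gap: 85.4
```

```bash
python3 -c "
from h import *
im,c,s=grab('wrist','w18'); print(s['clock'],s['finger_gap'],np.round(s['ee_pos'],1),proj(c,[449.9,251.7,196]),proj(c,[449.9,251.7,112]))
grab('top','top2');crop('top2',200,160,330,260,6,'c9')
"
```

```text
21.75 85.43037404584881 [449.8 251.8 343. ] [286.76512962 219.44169076] [286.71294389 190.54143448]
```

View pics/w18.png

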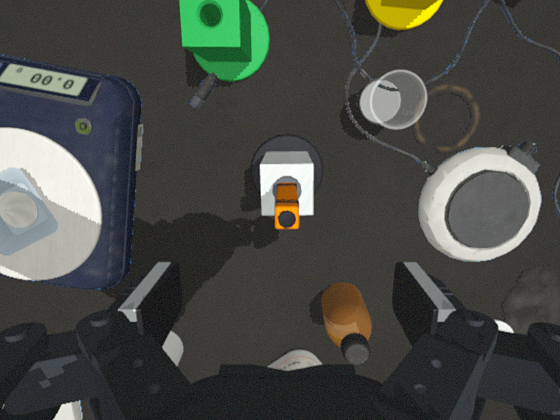

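View pics/top2.png

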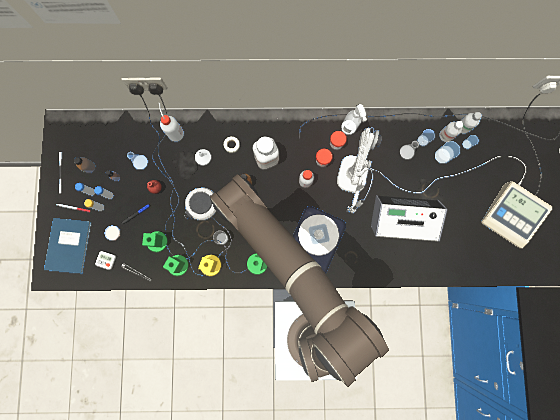

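The button is at (287,219), exactly where predicted for z = 196, so the probe is upright and fully down. The beaker, both bottles and the console look unmoved. Handing in.

```bash
python3 -c "
from h import *
print(robot.finish_job())"
```

```text
the job is handed in; nothing more can be done
None
```

I took the probe from its stand, slid its tip along the slot floor until it dropped into the recess, and pushed the plunger home. I then put the probe back in its stand and handed the job in at about 22 s.

- **Recess:** The tip dropped in about 27 mm to the +y side of the slot's middle. The spring force fell to zero and the sliding friction vanished there.
- **Plunger:** With the nose bottomed out, the plunger moved about 10 mm at a steady load, then hit a hard stop. The load rose to about 11 N, then about 24 N on a firmer push.
- **Probe:** It did not slip in the grip. The collar seated at the same height as when I gripped it (TCP at 207.1 mm), under about 9 N. After release, the end button appeared within a pixel of where a fully seated probe should show it.
- **Bystanders:** The beaker looked unmoved in the last pictures, and so did the white bottle. The arm hid the amber bottle in the last top view, but the wrist view showed it standing in its expected place.

**Disagreements:**
- **Panel height:** I measured the panel's top edge at about 162 mm, not 170 mm. The scene and top cameras read 10–15 mm low, so I relied on the wrist camera and on touch. The tip met the floor about 59 mm in, against 58 mm stated.
- **Plunger force:** While the plunger moved, I read only about 4 N rather than 6 N. I read it with the arm paused between steps, so it may be low. The 10 mm of travel and the hard stop are what show the plunger is home.

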